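# Change over the cam-clamp drilling fixture in a woodturning shop

### The job

Push the finished disc out of the cam-clamp fixture with the spring ejector slide and put it in the plywood tray; then load every square wooden blank into the fixture, side by side, each lying with its length across the bed from jaw to fence. With the cam lever still open, set the adjusting nut so that the plywood jaw face just touches the blanks, and then flip the cam lever fully over so that it locks them with the right springy pressure. Leave the other things on the bench alone.

Things in the scene. Friction and masses are not known exactly. Their poses are not given: they have to be found in the camera images.
- fixture: cam-clamp fixture bolted to the bench, grey base plate 12 mm thick; origin on the bench under the bed's middle, x axis from jaw to fence (yaw within 0.2 rad). Fixed steel fence: face at x = +25 mm, 20 thick, y -118..+75, top 24 mm above the bench (12 above the bed); the moving plywood jaw face opposite is as long and as high.
- bed (a point): middle of the bed, the flat floor between jaw and fence, 12 mm above the bench; axes as the fixture's. Here the bay y = -118..+17 mm takes three blanks (centres near y = -98, -55, -12), the bay y = +27..+75 takes one (centre near +52) once the disc is out; the dog stands between. A blank against the fence has its centre at x = 0, 16 mm above the bed. Past y = +75 an open apron goes on to +130.
- pad_face (a point): upper edge of the plywood jaw face, at its middle; this is where the jaw meets the blanks (24 mm above the bench); axes as the fixture's. It moves in +x of the fixture as the nut is tightened (2.5 mm per rad) and as the lever is flipped (5 mm).
- pad (a joint): how far the sprung plywood jaw face is pressed back into the jaw, 0 (free) to 0.009 m; 2.5 N per mm. The right pressure is a compression of about 5 mm (the lever's throw), anything from 2.8 to 7 mm is good
- nut (a joint): adjusting nut, rad, 0 (fully backed off) to 7; grows when turned clockwise seen from above; starts at 0.2 to 1.6 and stays where it is left (friction 0.08 Nm). One rad moves the whole jaw carriage, with the lever, 2.5 mm towards the fence. With the lever open the jaw face just touches 50 mm blanks that stand against the fence at about 4.0 rad
- nut_grip (a point): middle of the nut's grip: an upright black bar 46 mm long, 14 mm thick, 24 mm high (42 to 66 mm above the bench; the point is at 56 mm) on a vertical axis at the fixture's (-92, -105) mm. The point's x axis lies along the bar's length: at nut = 0 that is the fixture's x axis
- lever (a joint): cam lever, rad: 0 fully open, 1.6 fully closed (locked); it swings level about a vertical axis, clockwise seen from above as it closes, and stays where it is left (friction 0.12 Nm); starts at 0 to 0.2. The cam pushes the jaw 5 mm in all
- lever_post (a point): middle of the black upright post at the end of the cam lever, 16 mm diameter, from 60 to 92 mm above the bench (the point is at 79 mm), 85 mm from the pivot. The lever bar below it spans 52 to 60 mm above the bench
- lever_pivot (a point): on the lever's vertical pivot axis. It rides on the jaw carriage, so it shifts with the nut. From it, the post lies at the angle 215 degrees (about z, from the fixture's x axis) when open, and at 123 degrees when closed
- ejector (a joint): ejector slide, m: 0 at rest, 0.046 fully pressed; moves to the fixture's +y; spring 1.6 N at rest to 5.3 N fully pressed, returns by itself. Its dog in the bed (22 in x, 10 in y, 10 mm high) occupies y = +17..+27 mm at rest and pushes the disc ahead of it, about 45 mm, out onto the apron
- ejector_tab (a point): middle of the outer (-y) face of the ejector's upright steel tab, 30 mm wide (x), 8 mm thick, 36 mm high (12 to 48 mm above the bench; point at 36 mm), at the -y end of the fixture; push it towards the fixture's +y
- disc: finished turned disc of pale wood, 46 mm diameter, 12 mm thick, 20 g, lying sunk between jaw and fence at the +y end of the bed, against the dog; origin at the centre of its underside
- tray: fixed open plywood tray, 160 (its x) x 130 x 28 mm outside, walls and floor 5 mm; origin at the centre of its underside
- blank1: square turning blank of bare brown wood, 50 long (its x axis) x 32 x 32 mm, 40 g, origin at its centre; any of its four long sides may be up. Three or four of blank1..4 are present (None if absent)
- blank2: square turning blank of bare brown wood, 50 long (its x axis) x 32 x 32 mm, 40 g, origin at its centre; any of its four long sides may be up. Three or four of blank1..4 are present (None if absent)
- blank3: square turning blank of bare brown wood, 50 long (its x axis) x 32 x 32 mm, 40 g, origin at its centre; any of its four long sides may be up. Three or four of blank1..4 are present (None if absent)
- blank4: square turning blank of bare brown wood, 50 long (its x axis) x 32 x 32 mm, 40 g, origin at its centre; any of its four long sides may be up. Three or four of blank1..4 are present (None if absent)
- sanding_block: bystander: cork block 70 x 40 x 26 mm, origin under its centre
- bowl: bystander: wooden bowl, 100 mm across, 45 mm high
- oil_bottle: bystander: white bottle 56 mm across, 130 mm high
- wax_tin: bystander: round tin 64 mm across, 40 mm high
- chuck_key: bystander: steel T-shaped key lying flat, 95 x 70 mm
- offcut: bystander: dark wooden offcut 110 x 45 x 30 mm
- mug: bystander: white mug 76 mm across, 90 mm high
Things that resemble listed ones, but are neither listed nor needed, are in the scene too. Leave any green look-alike of the blank4 alone. What is shaped like the blank2 but purple is not meant.

How it is judged:
By the outcome, as a careful person would: the job done as asked, in the order asked, and still so for the second after the job is handed in, with the robot touching nothing.
Of blank1, blank2, blank3, blank4 only 3 to 4 are there at a start; the rules pass over those that are not, and their reading is None.
At some moment in a run one of blank1, blank2, blank3, blank4 may be knocked a few centimetres aside while the robot is not near it.
Once in a run the grip may slacken for a moment while it holds something.
It also fails if it takes over 210 s, if anything falls off the work surface, if the arm or the gripper's body presses on something with over 40 N, if the wrist force passes 120 N, or if a joint passes its speed limit or range.

### The arm

A 6-joint arm with a two-finger parallel gripper is mounted at the origin on the work surface. World frame = base frame: x ahead of the robot, y to its left, z up, the work surface at z = 0. Lengths are in m, angles in rad, forces in N, time in s.
With the tool pointing down it reaches from about 0.3 to 0.875 m from the base axis. Payload 4.2 kg.
Tool frame: the origin (TCP) lies midway between the tips of the shut fingers; the grasp point (between the pads) lies 19 mm behind it; z points along the fingers, y is the line along which they close (so a half turn about z gives the same grasp; the last joint's range is limited). The gripper opens to 85 mm and grips with 20 to 120 N. Pads are 22 mm wide; open, the fingers measure 114 mm over their backs; the gripper's body (76 mm by 85 mm) begins 54 mm behind the grasp point. The pads swing forward as they close: fully open they stand 13 mm farther back than shut.
Start: joints at [-1.238, 0.32, 1.565, -0, 1.257, -0.02], TCP at [0.199, -0.54, 0.231] pointing down, gripper open.
Joint ranges: [-3.11, 3.11], [-0.84, 2.01], [0.21, 2.61], [-1.34, 4.49], [0.05, 2.63], [-2.56, 2.56]. Speed limits (rad/s): [2.57, 2.57, 3.14, 3.14, 3.14, 3.14].

### API

Orientations are given as a rotation vector (axis times angle).
In Python, from cell import robot gives the robot as it stands.
- The arm moves only by the tool send_rows, never from a script. Its argument "deltas" is a list of rows, each an object with "linear": the shift along the tool's x, y, z in units of 0.4 m (1.0 is 0.4 m), a list of three; "roll": the turn about the tool's z in units of 360 degrees (1.0 is 360 degrees). In form: [{"linear": [dx, dy, dz], "roll": roll}, ...]. A call has 1 to 12 rows; each row shifts and turns the commanded pose from where the row before left it, along the tool's axes as they then stand; what a row does not reach is not made up. A row lasts 1/10 s, in which the tool goes at most 50 mm and 8.59 degrees, less where a joint would pass 70% of its speed; a pose out of reach is approached as far as the arm can. A call with a number of a shift or a turn outside -1 to 1 is refused whole. A call with a gripper value outside its range is refused whole. "grip" is the opening, from -1 (shut) to 1 (fully open), set as the call begins (left out, the last holds). The fingers move at their own pace and stop on an object; "newtons" is the grip in N (left out, the last holds). Time passes only in rows, so rows that do not move let the fingers close. It gives the time, the measured TCP pose, the force, the opening and the grip force at its end, in the units of the state.
- robot.get_obs(): the state, without advancing time (a new reading comes with each control period).
- robot.capture(name): name is "side" or "top"; returns a dict with "img" (480x640x3 uint8, red, green, blue), "z_map" (480x640 float32, m along the optical axis (not along the pixel's ray), 0 where there is no reading), "vertical_fov" (degrees; the focal length in pixels is half the picture's height over the tangent of half this angle, whatever the lens; pixels are square), "cx", "cy" (the principal point, pixels), "k1" (the pictures are not rectified: a ray, as slopes to the right and down, at radius r is drawn at 1 + k1 r^2 times it, then the intrinsics apply), "R" (3x3) and "t" (3): a world point X has camera coordinates R X + t. Camera axes: x right, y down, z forward; pixel columns grow to the right and rows downward; lengths in m; the calibration is good to about 2 mm. A picture is of the moment at which its call begins.
- robot.finish_job(): hands the job in; it is judged then, once.
The state is a dict: "clock": time; "q": joint angles; "joint_velocities": joint speeds; "tau": joint torques, N m; "ee_pos": TCP position; "tcp_rot": TCP orientation; "ft_force": force on the tool from outside, world axes, zero at the start; "torque": the same for the moment, N m; "finger_gap": finger opening in m; "grip_force": force on a finger pad.
Only numpy, scipy, OpenCV 4.12 (cv2) and the standard library are available. Lean on these libraries where they do the work, as an engineer would, in place of code of your own. Each camera call takes 0.05 s, during which the arm holds its last target. There are 200 camera calls.

## Working session

There is one attempt and no reset: what is moved stays moved. The work goes in short steps, Python scripts to look and compute and a tool call to move; the robot and the scene stay as the last step left them, time stands still between calls to the robot, and variables do not carry over. Pictures are saved under pics/ and viewed, at most 14 in all, crops included, and the job is handed in when it is done.

Besides the shell and the picture viewer there is one more tool, called after "Call:" as a command line: name --argument value ..., lists and objects as JSON in quotes. send_rows: Moves the arm, as the interface text tells. Its arguments: {"type":"object","properties":{"deltas":{"type":"array","items":{"type":"object","properties":{"linear":{"type":"array","items":{"type":"number"}},"roll":{"type":"number"}}}},"grip":{"type":"number"},"newtons":{"type":"number"}},"required":["deltas"]}

```bash
mkdir -p pics; cat > h.py <<'E'
import numpy as np, cv2
from cell import robot
def cap(n):
    c=robot.capture(n); c['f']=240/np.tan(np.radians(c['vertical_fov'])/2); c['n']=n
    c['R']=np.array(c['R']);c['t']=np.array(c['t']);return c
def rays(c,uv):
    uv=np.atleast_2d(np.array(uv,float)); K=np.array([[c['f'],0,c['cx']],[0,c['f'],c['cy']],[0,0,1]])
    s=cv2.undistortPoints(uv.reshape(-1,1,2),K,np.array([c['k1'],0,0,0,0.]))[:,0]
    return np.c_[s,np.ones(len(s))]
def onplane(c,uv,z):
    d=rays(c,uv)@c['R']; o=-c['R'].T@c['t']
    return o+d*((z-o[2])/d[:,2])[:,None]
def cloud(c):
    v,u=np.mgrid[0:480,0:640]; r=rays(c,np.c_[u.ravel(),v.ravel()])
    P=(r*c['z_map'].reshape(-1,1)-c['t'])@c['R']; P[c['z_map'].ravel()==0]=np.nan
    return P.reshape(480,640,3)
def proj(c,X):
    p=np.atleast_2d(X)@c['R'].T+c['t']; s=p[:,:2]/p[:,2:]; r2=(s**2).sum(1,keepdims=True)
    return s*(1+c['k1']*r2)*c['f']+[c['cx'],c['cy']]
def save(c,name,box=None,scale=1):
    im=c['img'][:,:,::-1]
    if box: im=im[box[1]:box[3],box[0]:box[2]]
    cv2.imwrite('pics/'+name,cv2.resize(im,None,fx=scale,fy=scale,interpolation=cv2.INTER_CUBIC))
E
python3 - <<'E'
from h import *
for n in('top','side'):
    c=cap(n); save(c,n+'0.png'); print(n,c['f'],c['cx'],c['cy'],c['k1'],-c['R'].T@c['t'],c['R'].tolist())
    np.savez('pics/'+n+'0.npz',**c)
o=robot.get_obs();print(o)
E
```

```text
top 487.7293982797011 315.7230684607264 240.43450155064988 -0.0056656533506421495 [0.42748077 0.01320303 1.24589623] [[-0.018775732332131794, -0.9996623853952132, 0.017960709934302085], [-0.9909316441345174, 0.016215253600227967, -0.13338493994279343], [0.13304866977258534, -0.0203022357545245, -0.9909015444004077]]
side 469.3339880119351 320.31878369682585 243.9610784773698 -0.10401507870516023 [ 0.42733438 -1.02923572  1.01239881] [[0.9917850212082981, -0.1278889237208721, -0.0026258134688307492], [-0.08641776673326534, -0.6547569996588108, -0.7508829742314225], [0.09431034566626867, 0.7449414034588956, -0.660430059970774]]
{'clock': 0.1, 'q': array([-1.23799978e+00,  3.20226766e-01,  1.56552576e+00, -9.25922878e-06,
        1.25742142e+00, -2.00090708e-02]), 'joint_velocities': array([-0.0003895 , -0.00112134, -0.00160021,  0.00101199,  0.00044757,
        0.00062217]), 'tau': array([ 1.13234873e-04, -4.16408908e+01, -2.34704912e+01,  9.37897858e-05,
        4.88784048e-03, -1.20390106e-05]), 'ee_pos': array([ 0.19853717, -0.53919044,  0.23057918]), 'tcp_rot': array([-3.09130210e+00, -5.51046590e-01,  4.00347653e-04]), 'ft_force': array([-0.19397136, -0.18163374,  0.866463  ]), 'torque': array([ 0.013991  ,  0.01028536, -0.00288295]), 'grip_force': 0.0, 'finger_gap': 0.08489541843905325}
```

View pics/top0.png

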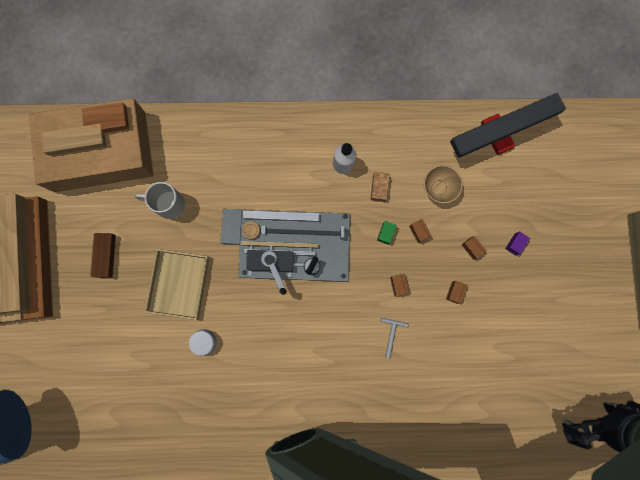

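View pics/side0.png

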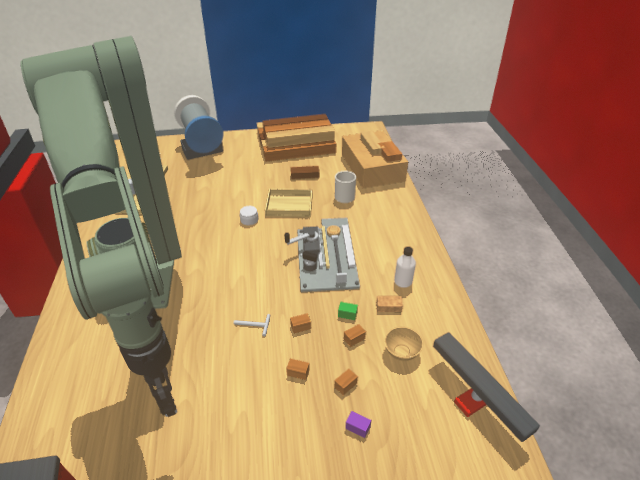

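Top view: fixture near (300,245), with disc (251,230), lever post (283,291), nut (312,265), ejector tab (345,232). The tray is at (180,284). The four brown blanks are at (420,231), (474,247), (400,285) and (457,292); the green and purple look-alikes are separate.

```bash
python3 - <<'E'
from h import *
c=dict(np.load('pics/top0.npz')); s=dict(np.load('pics/side0.npz'))
for k,v in list(c.items()):
    if v.ndim==0: c[k]=v.item(); s[k]=s[k].item()
save(c,'fix0.png',(210,195,365,305),5)
P=cloud(c)
print('bench z',np.nanmedian(P[300:340,450:600,2]))
h=cv2.cvtColor(c['img'],cv2.COLOR_RGB2HSV)
for u,v in((420,231),(474,247),(400,285),(457,292),(387,233)): print(u,v,h[v,u],P[v,u])
# blanks: brown, z>0.02
z=P[:,:,2]
m=((z>0.02)&(z<0.045)).astype(np.uint8)
n,l,st,ce=cv2.connectedComponentsWithStats(m)
for i in range(1,n):
    if 60<st[i,4]<3000:
        ys,xs=np.where(l==i); top=np.median(z[l==i]); Q=P[ys,xs]
        Q=Q[abs(Q[:,2]-top)<0.006]
        (a,b,r)=cv2.minAreaRect((Q[:,:2]*1000).astype(np.float32))
        print(ce[i].round(),st[i,4],'z',round(top,4),'ctr',np.round(a,1),'size',np.round(b,1),'ang',round(r,1),'hsv',np.median(h[l==i],axis=0))
# light fence strip
uv=[(243,213),(320,216)]
print(onplane(c,uv,0.024))
E
```

```text
bench z 6.507516771489329e-05
420 231 [ 13 150 121] [ 0.60982302 -0.27518549  0.03466709]
474 247 [ 13 150 121] [ 0.56736124 -0.41120637  0.03077659]
400 285 [ 13 152 124] [ 0.47518203 -0.21970853  0.03025807]
457 292 [ 12 151 123] [ 0.45510718 -0.36063601  0.03358057]
387 233 [ 67 162 121] [ 0.60591268 -0.19130094  0.03569178]
[116. 166.] 509 z 0.0328 ctr [783.9 499.9] size [144.2 309. ] ang 42.5 hsv [ 16. 122.  65.]
[445. 181.] 505 z 0.0322 ctr [ 729.7 -339.4] size [87.6 87.8] ang 86.4 hsv [ 17. 107. 112.]
[380. 186.] 413 z 0.0255 ctr [ 732.  -179.7] size [40.  71.1] ang 81.8 hsv [ 14. 118. 145.]
[158. 196.] 108 z 0.0324 ctr [708.1 381.6] size [25.3 66.1] ang 53.6 hsv [30.  7. 75.]
[176. 209.] 88 z 0.0328 ctr [679.5 341.8] size [22.1 68. ] ang 54.5 hsv [30.  7. 75.]
[ 36. 264.] 1758 z 0.0419 ctr [557.9 713.7] size [301.2 107.5] ang 4.8 hsv [ 13. 153.  70.]
[281. 215.] 563 z 0.0236 ctr [657.3  76.6] size [191.6  20.8] ang 87.0 hsv [111.  14. 178.]
[636. 242.] 365 z 0.0294 ctr [ 553.5 -829.3] size [193.8   8.6] ang 0.2 hsv [20. 96. 71.]
[420. 230.] 269 z 0.0314 ctr [ 613.7 -277.6] si
[... 427 characters left out ...]
 0.0312 ctr [ 567.6 -414.1] size [49.9 35.1] ang 34.8 hsv [ 13. 150. 120.]
[276. 256.] 1293 z 0.0361 ctr [537.3  85.3] size [159.6  70.5] ang 75.1 hsv [103.  24.  66.]
[175. 284.] 549 z 0.0268 ctr [488.7 338. ] size [131.9 160.1] ang 80.6 hsv [ 20.  94. 150.]
[316. 269.] 69 z 0.0392 ctr [519.4 -11.2] size [14.  37.8] ang 60.6 hsv [105.  20.  90.]
[399. 285.] 273 z 0.0317 ctr [ 476.3 -218.4] size [49.9 33.2] ang 10.4 hsv [ 13. 150. 122.]
[457. 292.] 283 z 0.032 ctr [ 455.9 -363. ] size [32.8 50.1] ang 68.8 hsv [ 13. 150. 120.]
[202. 342.] 548 z 0.0389 ctr [343.7 272. ] size [57.6 57.5] ang 88.7 hsv [111.  14. 180.]
[[ 0.66489697  0.17164325  0.024     ]
 [ 0.65412452 -0.02389962  0.024     ]]
```

View pics/fix0.png

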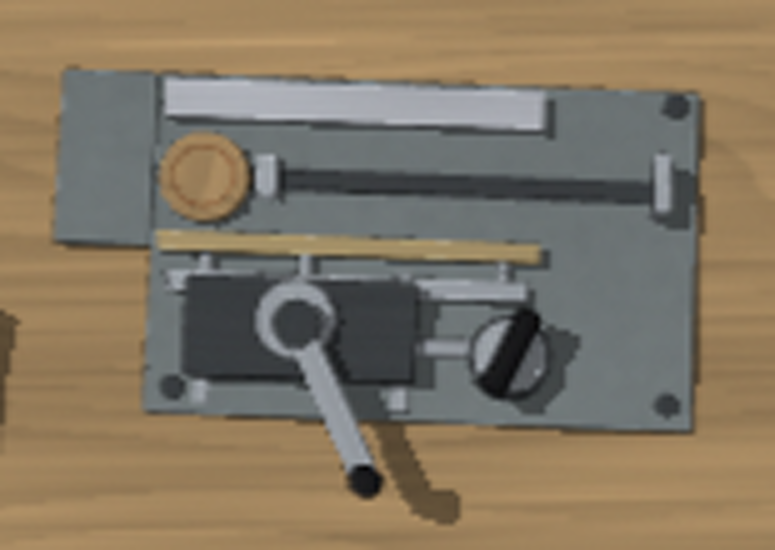

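The crop shows disc (203,176), dog (266,175), tab (663,183), nut bar from (485,392) to (535,315), i.e. nut ≈ 0.5 rad, and lever open with its post at (365,480).

```bash
cat >> h.py <<'E'
YAW=-0.0524; O=np.array([.6235,.0999])
Rf=np.array([[np.cos(YAW),-np.sin(YAW)],[np.sin(YAW),np.cos(YAW)]])
def F2W(p): return O+Rf@np.array(p[:2])
def W2F(p): return (np.array(p)[...,:2]-O)@Rf
def st():
    from scipy.spatial.transform import Rotation as T
    o=robot.get_obs(); M=T.from_rotvec(o['tcp_rot']).as_matrix()
    return o,o['ee_pos'],M,np.degrees(np.arctan2(M[1,0],M[0,0]))
def to(xyz,ang=None):
    """first roll to ang (x axis deg, world), then linear in units, tool axes"""
    o,p,M,a=st(); r=0
    if ang is not None:
        r=-((ang-a+180)%360-180); c,s=np.cos(np.radians(r)),np.sin(np.radians(r))
        M=M@np.array([[c,-s,0],[s,c,0],[0,0,1]])
    d=M.T@(np.array(xyz)-p)
    q6=np.degrees(np.arctan2(xyz[1],xyz[0]))+90-(a-r)
    print('at',p.round(4),'ang',round(a,1),'clk',o['clock'],'| roll',round(r/360,4),'rows>=',int(np.ceil(abs(r)/8.5)),'lin',(d/.4).round(4),'xy rows',int(np.ceil(np.hypot(*d[:2])/.045)),'q6',(q6+180)%360-180)
def fixto(p,z,ang=None): 
    w=F2W(p); to([*w,z],None if ang is None else ang+np.degrees(YAW))
E
python3 - <<'E'
from h import *
c=dict(np.load('pics/top0.npz')); s=dict(np.load('pics/side0.npz'))
for k,v in list(c.items()):
    if v.ndim==0: c[k]=v.item(); s[k]=s[k].item()
px=lambda u,v:(u/5+210,v/5+195)
for n,u,v,z in(('tab',663,183,.048),('tabL',653,183,.048),('tabR',672,183,.048),('dog',266,175,.022),('nut',508,353,.066),('nutA',535,315,.066),('nutB',485,392,.066),('piv',298,322,.065),('post',365,481,.092),('jaw1',160,231,.024),('jaw2',540,245,.024),('trayc',-150,450,0)):
    w=onplane(c,[px(u,v)],z)[0]; print(n,w.round(4),'fix',(W2F(w)*1000).round(1))
P=cloud(s); h=cv2.cvtColor(s['img'],cv2.COLOR_RGB2HSV)
m=((P[:,:,2]>.018)&(P[:,:,2]<.03)&(P[:,:,0]>.63)&(P[:,:,0]<.69)&(P[:,:,1]>-.04)&(P[:,:,1]<.19)&(h[:,:,1]<40)&(h[:,:,2]>120))
Q=P[m]; print('side fence',m.sum(),cv2.minAreaRect((Q[:,:2]*1000).astype(np.float32)),np.median(Q[:,2]))
m=((P[:,:,2]>.02)&(P[:,:,2]<.045)&(P[:,:,1]<-.15)&(P[:,:,0]>.4)&(P[:,:,0]<.65)).astype(np.uint8)
n,l,sta,ce=cv2.connectedComponentsWithStats(m)
for i in range(1,n):
    if sta[i,4]>100:
        Q=P[l==i]; Q=Q[abs(Q[:,2]-.0315)<.004]; print('side',cv2.minAreaRect((Q[:,:2]*1000).astype(np.float32)))
fixto((0,-.23),.15,90)
E
```

```text
tab [ 0.6094 -0.0786  0.048 ] fix [  -4.7 -179. ]
tabL [ 0.6095 -0.0736  0.048 ] fix [  -4.9 -174. ]
tabR [ 0.6093 -0.0831  0.048 ] fix [  -4.6 -183.5]
dog [0.6207 0.1208 0.022 ] fix [-3.9 20.7]
nut [5.245e-01 2.000e-04 6.600e-02] fix [ -93.6 -104.8]
nutA [ 0.5428 -0.0133  0.066 ] fix [ -74.7 -117.2]
nutB [0.5058 0.0116 0.066 ] fix [-112.9  -94.3]
piv [0.5414 0.1018 0.065 ] fix [-82.   -2.4]
post [0.4632 0.0688 0.092 ] fix [-158.4  -39.5]
jaw1 [0.5926 0.1741 0.024 ] fix [-34.7  72.5]
jaw2 [ 0.5824 -0.0174  0.024 ] fix [ -34.9 -119.3]
trayc [0.4864 0.3339 0.    ] fix [-149.2  226.5]
side fence 268 ((647.4902954101562, 74.07061767578125), (198.29721069335938, 38.45140075683594), 87.2734375) 0.024906406853742902
side ((608.7489624023438, -192.79714965820312), (37.40878677368164, 49.900367736816406), 69.63864135742188)
side ((474.5115051269531, -219.9112548828125), (50.4764518737793, 36.92234802246094), 9.837998390197754)
side ((612.8011474609375, -280.3681945800781), (50.68463134765625, 34.321109771728516), 24.85053062438965)
side ((453.68792724609375, -365.34625244140625), (33.825286865234375, 50.92582702636719), 64.91930389404297)
side ((566.5165405273438, -415.60687255859375), (52.03166961669922, 32.97504806518555), 37.94455337524414)
side ((573.84814453125, -529.0653076171875), (33.06270217895508, 50.54413604736328), 54.295570373535156)
at [ 0.1985 -0.5392  0.2306] ang 20.2 clk 0.1 | roll -0.1855 rows>= 8 lin [1.0759 0.9774 0.2024] xy rows 13 q6 -8.98119070717479
```

Call:
send_rows --deltas '[{"linear": [0,0,0],"roll": -0.0232},{"linear": [0,0,0],"roll": -0.0232},{"linear": [0,0,0],"roll": -0.0232},{"linear": [0,0,0],"roll": -0.0232},{"linear": [0,0,0],"roll": -0.0232},{"linear": [0,0,0],"roll": -0.0232},{"linear": [0,0,0],"roll": -0.0232},{"linear": [0,0,0],"roll": -0.0232}]' --grip -1 --newtons 40

```text
clock: 0.9
ee_pos: [0.1986, -0.5393, 0.2308]
tcp_rot: [-2.271, -2.169, -0.001]
ft_force: [-0.6, 0.3, 0.8]
finger_gap: -0.0001
grip_force: 0.0
```

Call:
send_rows --deltas '[{"linear": [0.09,0.081,0.01]},{"linear": [0.09,0.081,0.01]},{"linear": [0.09,0.081,0.01]},{"linear": [0.09,0.081,0.01]},{"linear": [0.09,0.081,0.01]},{"linear": [0.09,0.081,0.01]},{"linear": [0.09,0.081,0.01]},{"linear": [0.09,0.081,0.01]},{"linear": [0.09,0.081,0.01]},{"linear": [0.09,0.081,0.01]},{"linear": [0.09,0.081,0.01]},{"linear": [0.09,0.081,0.01]}]'

```text
validation failed for argument at $.de...
```

```bash
sed -i 's/^YAW.*/YAW=-0.0524; O=np.array([.622,.099])/' h.py; python3 - <<'E'
from h import *
fixto((-.001,-.22),.03,90)
fixto((-.001,-.148),.03,90)
print(st()[0]['ft_force'],W2F(st()[1]))
E
```

```text
at [ 0.1986 -0.5393  0.2308] ang 87.4 clk 0.9 | roll 0.001 rows>= 1 lin [1.0986 0.9712 0.5027] xy rows 14 q6 -8.194592651538755
at [ 0.1986 -0.5393  0.2308] ang 87.4 clk 0.9 | roll 0.001 rows>= 1 lin [1.2786 0.9712 0.5029] xy rows 15 q6 -1.5423321868550488
[-0.5676399   0.32967229  0.84707209] [-0.38940025 -0.65961431]
```

Call:
send_rows --deltas '[{"linear": [0.09,0.081,0.01],"roll": 0.001},{"linear": [0.09,0.081,0.01],"roll": 0},{"linear": [0.09,0.081,0.01],"roll": 0},{"linear": [0.09,0.081,0.01],"roll": 0},{"linear": [0.09,0.081,0.01],"roll": 0},{"linear": [0.09,0.081,0.01],"roll": 0},{"linear": [0.09,0.081,0.01],"roll": 0},{"linear": [0.09,0.081,0.01],"roll": 0},{"linear": [0.09,0.081,0.01],"roll": 0},{"linear": [0.09,0.081,0.01],"roll": 0},{"linear": [0.09,0.081,0.01],"roll": 0},{"linear": [0.09,0.081,0.01],"roll": 0}]'

```text
clock: 2.1
ee_pos: [0.6127, -0.129, 0.1827]
tcp_rot: [-2.284, -2.156, 0.001]
ft_force: [0.3, -1.1, 0.1]
finger_gap: 0.0002
grip_force: 0.0
```

```bash
python3 - <<'E'
from h import *
fixto((-.001,-.22),.03,90)
E
```

```text
at [ 0.6127 -0.129   0.1827] ang 86.7 clk 2.1 | roll -0.0009 rows>= 1 lin [ 0.0205 -0.0087  0.3818] xy rows 1 q6 -8.194592651538755
```

Call:
send_rows --deltas '[{"linear": [0.02,-0.009,0.08],"roll": 0},{"linear": [0,0,0.1],"roll": 0},{"linear": [0,0,0.1],"roll": 0},{"linear": [0,0,0.1],"roll": 0},{"linear": [0,0,0],"roll": 0},{"linear": [0,0,0],"roll": 0}]'

```text
clock: 2.7
ee_pos: [0.6086, -0.1225, 0.0313]
tcp_rot: [-2.284, -2.155, 0.001]
ft_force: [0.4, -0.5, -0.0]
finger_gap: -0.0
grip_force: 0.0
```

Call:
send_rows --deltas '[{"linear": [0.02,0,0],"roll": 0},{"linear": [0.02,0,0],"roll": 0},{"linear": [0.02,0,0],"roll": 0},{"linear": [0.02,0,0],"roll": 0},{"linear": [0.02,0,0],"roll": 0},{"linear": [0.02,0,0],"roll": 0},{"linear": [0.02,0,0],"roll": 0},{"linear": [0.01,0,0],"roll": 0},{"linear": [0,0,0],"roll": 0}]'

```text
clock: 3.6
ee_pos: [0.6124, -0.0623, 0.0315]
tcp_rot: [2.283, 2.156, 0.0]
ft_force: [0.8, -5.1, 2.6]
finger_gap: -0.0001
grip_force: 2.0
```

```bash
python3 - <<'E'
from h import *
print(W2F(st()[1]),st()[0]['ft_force']@np.r_[Rf[:,1],0])
c=cap('top'); save(c,'push.png',(210,195,370,305),5)
E
```

```text
[-0.00111657 -0.16158654] -5.0074126133479915
```

View pics/push.png

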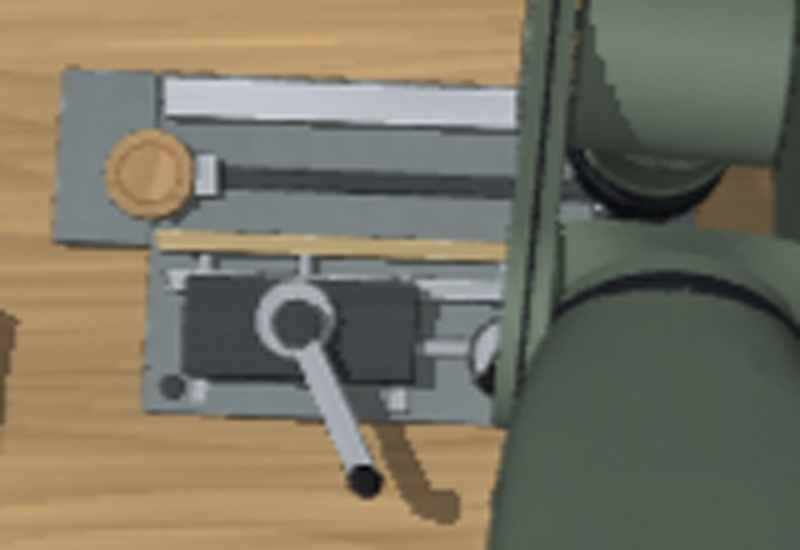

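The disc is halfway out at (150,173) in the crop, with the dog at (207,175). I'll keep pushing about 20 mm.

Call:
send_rows --deltas '[{"linear": [0.015,0,0],"roll": 0},{"linear": [0.015,0,0],"roll": 0},{"linear": [0.015,0,0],"roll": 0},{"linear": [0.004,0,0],"roll": 0},{"linear": [0,0,0],"roll": 0},{"linear": [0,0,0],"roll": 0}]'

```text
clock: 4.25
ee_pos: [0.6133, -0.0463, 0.0315]
tcp_rot: [2.281, 2.155, -0.005]
ft_force: [-0.1, -14.1, 3.4]
finger_gap: 0.0
grip_force: 7.2
```

Call:
send_rows --deltas '[{"linear": [0.004,0,0],"roll": 0},{"linear": [0,0,0],"roll": 0}]'

```text
clock: 4.45
ee_pos: [0.6133, -0.0462, 0.0315]
tcp_rot: [2.278, 2.155, -0.008]
ft_force: [-1.6, -19.6, 3.7]
finger_gap: -0.0
grip_force: 9.8
```

```bash
python3 - <<'E'
from h import *
print(W2F(st()[1]),st()[0]['ft_force']@np.r_[Rf[:,1],0])
E
```

```text
[-0.00110171 -0.14546365] -19.624205809024215
```

At the end stop. Now retreat and raise, then look.

Call:
send_rows --deltas '[{"linear": [-0.03,0,0],"roll": 0},{"linear": [-0.04,0,0],"roll": 0},{"linear": [-0.05,0,0],"roll": 0},{"linear": [-0.07,0,0],"roll": 0},{"linear": [0,0,-0.1],"roll": 0},{"linear": [0,0,-0.1],"roll": 0},{"linear": [0,0,-0.1],"roll": 0},{"linear": [0,0,0],"roll": 0}]' --grip 0.8

```text
clock: 5.25
ee_pos: [0.6117, -0.1173, 0.1569]
tcp_rot: [2.281, 2.15, 0.011]
ft_force: [1.0, -0.1, 0.2]
finger_gap: 0.0768
grip_force: 0.0
```

```bash
cat >> h.py <<'E'
def disc(c):
    P=cloud(c); h=cv2.cvtColor(c['img'],cv2.COLOR_RGB2HSV)
    m=((P[:,:,2]>.019)&(P[:,:,2]<.03)&(P[:,:,0]>.58)&(P[:,:,0]<.66)&(P[:,:,1]>.13)&(P[:,:,1]<.27)&(h[:,:,1]>70)).astype(np.uint8)
    n,l,s,ce=cv2.connectedComponentsWithStats(m); i=1+np.argmax(s[1:,4])
    w=onplane(c,[ce[i]],.024)[0]; print('disc',s[i,4],w,W2F(w)); return w
E
python3 - <<'E'
from h import *
c=cap('top'); w=disc(c); to([w[0],w[1],.1],87)
E
```

```text
disc 246 [0.62337282 0.19564343 0.024     ] [-0.00369086  0.09658269]
at [ 0.61   -0.117   0.1539] ang 86.6 clk 5.3 | roll -0.001 rows>= 1 lin [ 0.7822 -0.0081  0.1355] xy rows 7 q6 20.42428733214973
```

Call:
send_rows --deltas '[{"linear": [0.098,-0.001,0],"roll": -0.001},{"linear": [0.098,-0.001,0],"roll": 0},{"linear": [0.098,-0.001,0],"roll": 0},{"linear": [0.098,-0.001,0],"roll": 0},{"linear": [0.098,-0.001,0.02],"roll": 0},{"linear": [0.098,-0.001,0.02],"roll": 0},{"linear": [0.098,-0.001,0.05],"roll": 0},{"linear": [0.094,-0.001,0.05],"roll": 0},{"linear": [0,0,0],"roll": 0},{"linear": [0,0,0],"roll": 0}]'

```text
clock: 6.3
ee_pos: [0.6203, 0.1949, 0.0929]
tcp_rot: [-2.274, -2.163, 0.007]
ft_force: [0.0, -0.2, -0.1]
finger_gap: 0.0766
grip_force: 0.0
```

```bash
python3 - <<'E'
from h import *
to([.6230,.1952,.014],87)
E
```

```text
at [0.6203 0.1949 0.0929] ang 87.1 clk 6.3 | roll 0.0004 rows>= 1 lin [0.0013 0.0077 0.1971] xy rows 1 q6 20.396954579982662
```

Call:
send_rows --deltas '[{"linear": [0.001,0.008,0.05],"roll": 0},{"linear": [0,0,0.05],"roll": 0},{"linear": [0,0,0.05],"roll": 0},{"linear": [0,0,0.025],"roll": 0},{"linear": [0,0,0.02],"roll": 0},{"linear": [0,0,0],"roll": 0}]'

```text
clock: 6.9
ee_pos: [0.625, 0.1938, 0.0167]
tcp_rot: [-2.279, -2.162, 0.002]
ft_force: [0.0, -0.0, -0.5]
finger_gap: 0.0768
grip_force: 0.0
```

Call:
send_rows --deltas '[{"linear": [0,0,0],"roll": 0},{"linear": [0,0,0],"roll": 0},{"linear": [0,0,0],"roll": 0},{"linear": [0,0,0],"roll": 0},{"linear": [0,0,0],"roll": 0},{"linear": [0,0,0],"roll": 0}]' --grip -1 --newtons 40

```text
clock: 7.5
ee_pos: [0.6261, 0.1948, 0.0188]
tcp_rot: [2.277, 2.162, 0.003]
ft_force: [-0.2, -1.1, 5.8]
finger_gap: 0.043
grip_force: 40.0
```

Call:
send_rows --deltas '[{"linear": [0,0,-0.05],"roll": 0},{"linear": [0,0,-0.07],"roll": 0},{"linear": [0,0,-0.08],"roll": 0},{"linear": [0,0,0],"roll": 0}]'

```text
clock: 7.9
ee_pos: [0.6283, 0.1956, 0.1024]
tcp_rot: [2.275, 2.16, 0.014]
ft_force: [1.1, 0.5, 0.5]
finger_gap: 0.0428
grip_force: 40.6
```

```bash
python3 - <<'E'
from h import *
print(st()[0]['finger_gap'],st()[0]['grip_force'])
to([.4875,.336,.09],87)
c=cap('side'); save(c,'disc1.png',(220,120,420,290),3)
E
```

```text
0.042825175446128905 40.61169147491455
at [0.6283 0.1956 0.1024] ang 87.0 clk 7.9 | roll 0.0001 rows>= 1 lin [ 0.3319 -0.3702  0.0287] xy rows 5 q6 37.57580662266054
```

View pics/disc1.png

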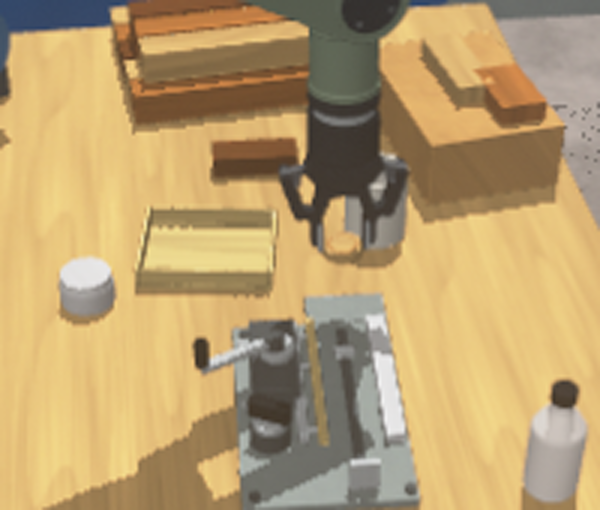

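The side view shows the disc (345,243) held between the fingers and clear of the fixture. Next it goes to the tray.

Call:
send_rows --deltas '[{"linear": [0.055,-0.062,0],"roll": 0},{"linear": [0.055,-0.062,0],"roll": 0},{"linear": [0.055,-0.062,0],"roll": 0},{"linear": [0.055,-0.062,0.01],"roll": 0},{"linear": [0.055,-0.062,0.01],"roll": 0},{"linear": [0.055,-0.06,0.02],"roll": 0},{"linear": [0,0,0.05],"roll": 0},{"linear": [0,0,0.06],"roll": 0},{"linear": [0,0,0.04],"roll": 0},{"linear": [0,0,0.02],"roll": 0},{"linear": [0,0,0],"roll": 0},{"linear": [0,0,0],"roll": 0}]'

```text
clock: 9.15
ee_pos: [0.4842, 0.334, 0.0128]
tcp_rot: [-2.278, -2.163, 0.001]
ft_force: [0.5, -0.5, -0.8]
finger_gap: 0.0427
grip_force: 48.7
```

Call:
send_rows --deltas '[{"linear": [0,0,0],"roll": 0},{"linear": [0,0,0],"roll": 0},{"linear": [0,0,0],"roll": 0},{"linear": [0,0,0],"roll": 0},{"linear": [0,0,-0.05],"roll": 0},{"linear": [0,0,-0.1],"roll": 0},{"linear": [0,0,-0.1],"roll": 0},{"linear": [0,0,-0.1],"roll": 0},{"linear": [0,0,0],"roll": 0}]' --grip 0.5

```text
clock: 10.05
ee_pos: [0.4874, 0.3361, 0.1596]
tcp_rot: [2.277, 2.162, 0.02]
ft_force: [1.1, 0.1, 0.3]
finger_gap: 0.0641
grip_force: 0.0
```

```bash
cat >> h.py <<'E'
def blanks(c):
    P=cloud(c); h=cv2.cvtColor(c['img'],cv2.COLOR_RGB2HSV); z=P[:,:,2]
    m=((z>.02)&(z<.055)&(P[:,:,1]<.2)&(P[:,:,1]>-.6)&(P[:,:,0]>.4)&(P[:,:,0]<.7)&(h[:,:,0]<16)&(h[:,:,1]>125)).astype(np.uint8)
    n,l,s,ce=cv2.connectedComponentsWithStats(m)
    for i in range(1,n):
        if s[i,4]>100:
            Q=P[l==i]; t=np.percentile(Q[:,2],60); Q=Q[abs(Q[:,2]-t)<.006]
            a,b,r=cv2.minAreaRect((Q[:,:2]*1000).astype(np.float32))
            if b[1]>b[0]: r-=90
            print('blank',s[i,4],np.round(a,1),np.round(b,1),'long axis ang',round(r,1),'z',t.round(4),'fix',(W2F(np.array(a)/1000)*1000).round(1))
E
python3 - <<'E'
from h import *
c=cap('top'); blanks(c); P=cloud(c)
save(c,'tray.png',(140,190,520,340),2)
E
```

```text
blank 268 [ 613.2 -278.1] [48.7 33.6] long axis ang 25.0 z 0.0323 fix [  11.  -377.1]
blank 275 [ 567.4 -414.2] [49.7 33.8] long axis ang 34.5 z 0.032 fix [ -27.6 -515.4]
blank 268 [ 476.1 -218.9] [49.6 32.5] long axis ang 9.7 z 0.0323 fix [-129.1 -325.1]
blank 283 [ 455.9 -362.6] [33.  50.3] long axis ang -21.9 z 0.0326 fix [-141.7 -469.7]
```

View pics/tray.png

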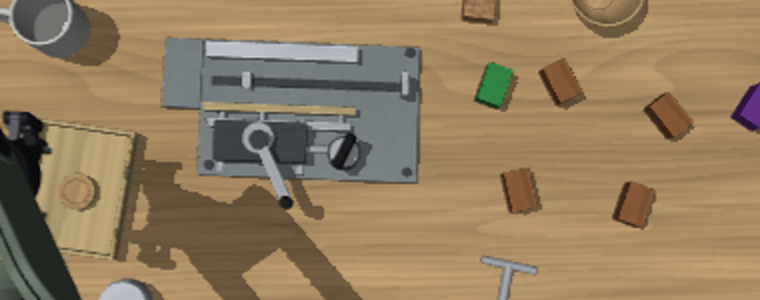

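The disc lies in the tray (77,190), the ejector is back at rest, and all four brown blanks are unmoved. Picking the first, at (520,190).

```bash
python3 - <<'E'
from h import *
to([.4755,-.2195,.1],99.7)
E
```

```text
at [0.4858 0.3351 0.1565] ang 87.0 clk 10.1 | roll -0.0352 rows>= 2 lin [-1.3628 -0.26    0.1358] xy rows 13 q6 -34.47896105155701
```

Call:
send_rows --deltas '[{"linear": [0,0,0],"roll": -0.0176},{"linear": [0,0,0],"roll": -0.0176},{"linear": [-0.1,-0.019,0],"roll": 0},{"linear": [-0.1,-0.019,0],"roll": 0},{"linear": [-0.1,-0.019,0],"roll": 0},{"linear": [-0.1,-0.019,0],"roll": 0},{"linear": [-0.1,-0.019,0],"roll": 0},{"linear": [-0.1,-0.019,0],"roll": 0},{"linear": [-0.1,-0.019,0],"roll": 0},{"linear": [-0.1,-0.019,0],"roll": 0},{"linear": [-0.1,-0.019,0],"roll": 0},{"linear": [-0.1,-0.019,0],"roll": 0}]'

```text
clock: 11.3
ee_pos: [0.4755, -0.0744, 0.1519]
tcp_rot: [-2.024, -2.399, 0.002]
ft_force: [0.6, -0.1, 0.6]
finger_gap: 0.064
grip_force: 0.0
```

Call:
send_rows --deltas '[{"linear": [-0.1,-0.019,0],"roll": 0},{"linear": [-0.1,-0.019,0.02],"roll": 0},{"linear": [-0.1,-0.019,0.05],"roll": 0},{"linear": [-0.063,-0.013,0.06],"roll": 0},{"linear": [0,0,0],"roll": 0},{"linear": [0,0,0],"roll": 0}]'

```text
clock: 11.9
ee_pos: [0.4725, -0.2204, 0.0998]
tcp_rot: [-2.025, -2.397, 0.001]
ft_force: [0.9, -0.0, 0.0]
finger_gap: 0.0642
grip_force: 0.0
```

```bash
python3 - <<'E'
from h import *
c=cap('top'); blanks(c)
to([.4755,-.2195,.014],99.7)
E
```

```text
blank 264 [ 613.3 -278. ] [49.  33.5] long axis ang 24.5 z 0.0322 fix [  11.  -376.9]
blank 274 [ 567.5 -414.1] [50.5 34.3] long axis ang 35.0 z 0.0322 fix [ -27.6 -515.3]
blank 162 [ 475.6 -210.7] [23.5 50.3] long axis ang -2.6 z 0.0317 fix [-129.9 -317. ]
at [ 0.4732 -0.2201  0.1007] ang 99.7 clk 11.95 | roll -0.0 rows>= 1 lin [2.000e-04 6.100e-03 2.168e-01] xy rows 1 q6 -34.47896105155701
```

Call:
send_rows --deltas '[{"linear": [0,0.006,0.06],"roll": 0},{"linear": [0,0,0.06],"roll": 0},{"linear": [0,0,0.05],"roll": 0},{"linear": [0,0,0.03],"roll": 0},{"linear": [0,0,0.016],"roll": 0},{"linear": [0,0,0],"roll": 0},{"linear": [0,0,0],"roll": 0}]'

```text
clock: 12.65
ee_pos: [0.4768, -0.2204, 0.0157]
tcp_rot: [2.024, 2.401, 0.001]
ft_force: [0.0, 0.3, 0.6]
finger_gap: 0.0642
grip_force: 0.0
```

Call:
send_rows --deltas '[{"linear": [0,0,0],"roll": 0},{"linear": [0,0,0],"roll": 0},{"linear": [0,0,0],"roll": 0},{"linear": [0,0,0],"roll": 0},{"linear": [0,0,0],"roll": 0},{"linear": [0,0,-0.05],"roll": 0},{"linear": [0,0,-0.1],"roll": 0},{"linear": [0,0,-0.1],"roll": 0},{"linear": [0,0,0],"roll": 0}]' --grip -1 --newtons 45

```text
clock: 13.55
ee_pos: [0.4794, -0.2221, 0.1203]
tcp_rot: [2.018, 2.392, 0.004]
ft_force: [0.6, -0.3, -0.1]
finger_gap: 0.0489
grip_force: 46.8
```

```bash
python3 - <<'E'
from h import *
print(st()[0]['finger_gap'],st()[0]['grip_force'])
fixto((-.003,-.098),.1,90)
E
```

```text
0.04891320989862903 46.79394543170929
at [ 0.4794 -0.2221  0.1203] ang 99.7 clk 13.55 | roll 0.0352 rows>= 2 lin [0.5755 0.306  0.0513] xy rows 6 q6 3.12285406444218
```

Call:
send_rows --deltas '[{"linear": [0,0,0],"roll": 0.0176},{"linear": [0,0,0],"roll": 0.0176},{"linear": [0.096,0.051,0],"roll": 0},{"linear": [0.096,0.051,0],"roll": 0},{"linear": [0.096,0.051,0],"roll": 0},{"linear": [0.096,0.051,0],"roll": 0},{"linear": [0.096,0.051,0.02],"roll": 0},{"linear": [0.096,0.05,0.03],"roll": 0},{"linear": [0,0,0.02],"roll": 0},{"linear": [0,0,0.02],"roll": 0},{"linear": [0,0,0],"roll": 0},{"linear": [0,0,0],"roll": 0}]'

```text
clock: 14.75
ee_pos: [0.6091, 0.0022, 0.0787]
tcp_rot: [-2.28, -2.161, 0.001]
ft_force: [0.2, -0.3, 0.3]
finger_gap: 0.0488
grip_force: 46.8
```

```bash
python3 - <<'E'
from h import *
fixto((-.0035,-.098),.028,90)
c=cap('side'); save(c,'place1.png',(250,190,430,310),4)
E
```

```text
at [0.6091 0.0022 0.0787] ang 86.9 clk 14.75 | roll -0.0002 rows>= 1 lin [-0.0015  0.0108  0.1268] xy rows 1 q6 3.1253984430185255
```

View pics/place1.png

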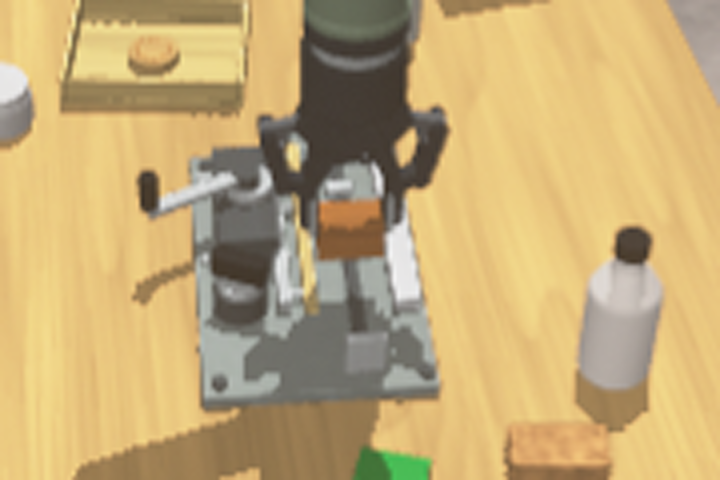

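The blank (350,230) hangs between jaw and fence, its grip level with the fence tops. Lowering it.

Call:
send_rows --deltas '[{"linear": [0,0.008,0.04],"roll": 0},{"linear": [0,0,0.04],"roll": 0},{"linear": [0,0,0.02],"roll": 0},{"linear": [0,0,0.01],"roll": 0},{"linear": [0,0,0],"roll": 0},{"linear": [0,0,0],"roll": 0}]'

```text
clock: 15.4
ee_pos: [0.6135, 0.003, 0.0356]
tcp_rot: [2.278, 2.162, 0.001]
ft_force: [0.0, -0.3, -0.1]
finger_gap: 0.0486
grip_force: 46.8
```

```bash
python3 - <<'E'
from h import *
fixto((-.0035,-.098),.028,90);print(st()[0]['ft_force'])
E
```

```text
at [0.6135 0.003  0.0356] ang 87.0 clk 15.4 | roll 0.0001 rows>= 1 lin [-0.0043 -0.0001  0.019 ] xy rows 1 q6 3.125398443018497
[ 0.04802505 -0.27038675 -0.12882464]
```

Call:
send_rows --deltas '[{"linear": [-0.003,0,0.01],"roll": 0},{"linear": [0,0,0.009],"roll": 0},{"linear": [0,0,0],"roll": 0},{"linear": [0,0,0],"roll": 0}]'

```text
clock: 15.8
ee_pos: [0.6134, 0.0019, 0.0281]
tcp_rot: [2.277, 2.162, 0.001]
ft_force: [-0.2, 0.5, 5.3]
finger_gap: 0.0492
grip_force: 47.4
```

Call:
send_rows --deltas '[{"linear": [0,0,0],"roll": 0},{"linear": [0,0,0],"roll": 0},{"linear": [0,0,0],"roll": 0},{"linear": [0,0,-0.03],"roll": 0},{"linear": [0,0,-0.06],"roll": 0},{"linear": [0,0,-0.1],"roll": 0},{"linear": [0,0,-0.08],"roll": 0}]' --grip 0.5

```text
clock: 16.5
ee_pos: [0.6134, 0.002, 0.1378]
tcp_rot: [2.277, 2.162, 0.002]
ft_force: [0.1, -0.5, 0.5]
finger_gap: 0.0642
grip_force: 0.0
```

```bash
python3 - <<'E'
from h import *
to([.6125,-.279,.1],24.8+90)
E
```

```text
at [0.6134 0.002  0.1378] ang 87.0 clk 16.5 | roll -0.0771 rows>= 4 lin [-0.6368 -0.2968  0.0945] xy rows 7 q6 -49.28974912256609
```

Call:
send_rows --deltas '[{"linear": [0,0,0],"roll": -0.0193},{"linear": [0,0,0],"roll": -0.0193},{"linear": [0,0,0],"roll": -0.0193},{"linear": [0,0,0],"roll": -0.0192},{"linear": [-0.09,-0.042,0],"roll": 0},{"linear": [-0.09,-0.042,0],"roll": 0},{"linear": [-0.09,-0.042,0],"roll": 0},{"linear": [-0.09,-0.042,0],"roll": 0},{"linear": [-0.09,-0.042,0],"roll": 0},{"linear": [-0.09,-0.042,0.04],"roll": 0},{"linear": [-0.097,-0.045,0.05],"roll": 0},{"linear": [0,0,0],"roll": 0}]'

```text
clock: 17.7
ee_pos: [0.6101, -0.2837, 0.097]
tcp_rot: [-1.698, -2.64, 0.003]
ft_force: [-0.2, 1.4, -0.6]
finger_gap: 0.0641
grip_force: 0.0
```

```bash
python3 - <<'E'
from h import *
c=cap('side'); blanks(c); c=cap('top'); blanks(c)
to([.6125,-.279,.014],24.8+90)
E
```

```text
blank 157 [607.4   1.6] [31.9 39.8] long axis ang -6.7 z 0.0443 fix [ -9.5 -98. ]
blank 235 [ 611.7 -280.4] [49.5 34.2] long axis ang 25.6 z 0.0318 fix [   9.6 -379.4]
blank 264 [ 454.8 -363.4] [36.1 49.3] long axis ang -21.2 z 0.0313 fix [-142.7 -470.5]
blank 280 [ 565.1 -416. ] [50.4 33.6] long axis ang 37.7 z 0.0323 fix [ -29.9 -517.3]
blank 203 [ 613.3 -278.3] [49.1 33.5] long axis ang 24.3 z 0.0323 fix [  11.  -377.2]
blank 237 [613.5   3.6] [27.5 50. ] long axis ang -1.1 z 0.0436 fix [ -3.5 -95.7]
at [ 0.6115 -0.2798  0.0991] ang 114.7 clk 17.8 | roll -0.0004 rows>= 1 lin [0.0006 0.0033 0.2128] xy rows 1 q6 -49.28974912256609
```

Call:
send_rows --deltas '[{"linear": [0.001,0.003,0.06],"roll": 0},{"linear": [0,0,0.06],"roll": 0},{"linear": [0,0,0.05],"roll": 0},{"linear": [0,0,0.03],"roll": 0},{"linear": [0,0,0.011],"roll": 0},{"linear": [0,0,0],"roll": 0},{"linear": [0,0,0],"roll": 0}]'

```text
clock: 18.5
ee_pos: [0.6137, -0.2783, 0.0162]
tcp_rot: [1.691, 2.645, 0.0]
ft_force: [-0.5, 0.0, 0.4]
finger_gap: 0.0639
grip_force: 0.0
```

Call:
send_rows --deltas '[{"linear": [0,0,0],"roll": 0},{"linear": [0,0,0],"roll": 0},{"linear": [0,0,0],"roll": 0},{"linear": [0,0,0],"roll": 0},{"linear": [0,0,0],"roll": 0},{"linear": [0,0,-0.05],"roll": 0},{"linear": [0,0,-0.1],"roll": 0},{"linear": [0,0,-0.1],"roll": 0},{"linear": [0,0,0],"roll": 0}]' --grip -1

```text
clock: 19.4
ee_pos: [0.6161, -0.2799, 0.1215]
tcp_rot: [1.687, 2.636, 0.002]
ft_force: [0.4, -0.0, -0.0]
finger_gap: 0.0488
grip_force: 48.0
```

```bash
python3 - <<'E'
from h import *
print(st()[0]['finger_gap'],st()[0]['grip_force'])
fixto((-.0035,-.055),.08,90)
E
```

```text
0.04879869250463346 47.992143630981445
at [ 0.6161 -0.2799  0.1215] ang 114.8 clk 19.4 | roll 0.0772 rows>= 4 lin [ 0.8097 -0.0448  0.0993] xy rows 8 q6 7.114365598653819
```

Call:
send_rows --deltas '[{"linear": [0,0,0],"roll": 0.0193},{"linear": [0,0,0],"roll": 0.0193},{"linear": [0,0,0],"roll": 0.0193},{"linear": [0,0,0],"roll": 0.0193},{"linear": [0.101,-0.006,0],"roll": 0},{"linear": [0.101,-0.006,0],"roll": 0},{"linear": [0.101,-0.006,0],"roll": 0},{"linear": [0.101,-0.006,0],"roll": 0},{"linear": [0.101,-0.006,0],"roll": 0},{"linear": [0.101,-0.005,0],"roll": 0},{"linear": [0.101,-0.005,0],"roll": 0},{"linear": [0.101,-0.005,0],"roll": 0}]'

```text
clock: 20.6
ee_pos: [0.611, 0.0469, 0.114]
tcp_rot: [-2.279, -2.162, 0.002]
ft_force: [1.0, -0.4, -0.3]
finger_gap: 0.0488
grip_force: 48.0
```

Call:
send_rows --deltas '[{"linear": [0,0,0.04],"roll": 0},{"linear": [0,0,0.06],"roll": 0},{"linear": [0,0,0.06],"roll": 0},{"linear": [0,0,0.04],"roll": 0},{"linear": [0,0,0],"roll": 0},{"linear": [0,0,0],"roll": 0}]'

```text
clock: 21.2
ee_pos: [0.6119, 0.0455, 0.0371]
tcp_rot: [2.279, 2.162, 0.001]
ft_force: [-3.5, -0.0, 16.3]
finger_gap: 0.0488
grip_force: 56.8
```

```bash
python3 - <<'E'
from h import *
print(st()[0]['ft_force'],st()[0]['finger_gap'])
fixto((-.0035,-.055),.0285,90)
E
```

```text
[-3.46135112 -0.01649138 16.34946155] 0.0487566395951282
at [0.6119 0.0455 0.0371] ang 87.0 clk 21.2 | roll -0.0 rows>= 1 lin [-0.0025  0.0094  0.0215] xy rows 1 q6 7.114365598653876
```

Call:
send_rows --deltas '[{"linear": [0,0,-0.03],"roll": 0},{"linear": [0,0,-0.01],"roll": 0},{"linear": [0,0,0],"roll": 0},{"linear": [0,0,0],"roll": 0}]'

```text
clock: 21.6
ee_pos: [0.6114, 0.0454, 0.0503]
tcp_rot: [-2.279, -2.162, 0.001]
ft_force: [-0.1, -1.0, -0.7]
finger_gap: 0.0487
grip_force: 54.2
```

```bash
python3 - <<'E'
from h import *
print(st()[0]['ft_force'])
fixto((-.0035,-.055),.0285,90)
c=cap('side'); save(c,'place2.png',(270,190,400,310),5); blanks(c)
E
```

```text
[-0.14927869 -1.02877454 -0.72473506]
at [0.6114 0.0454 0.0503] ang 87.0 clk 21.6 | roll -0.0 rows>= 1 lin [-0.0023  0.0107  0.0544] xy rows 1 q6 7.114365598653848
blank 243 [611.3  11. ] [48.3 53.9] long axis ang -86.4 z 0.0445 fix [ -6.1 -88.4]
blank 261 [ 453.5 -364.7] [32.9 50.2] long axis ang -23.7 z 0.0317 fix [-144.  -471.9]
blank 277 [ 565.5 -416.8] [48.4 33. ] long axis ang 34.1 z 0.0326 fix [ -29.4 -518. ]
```

View pics/place2.png

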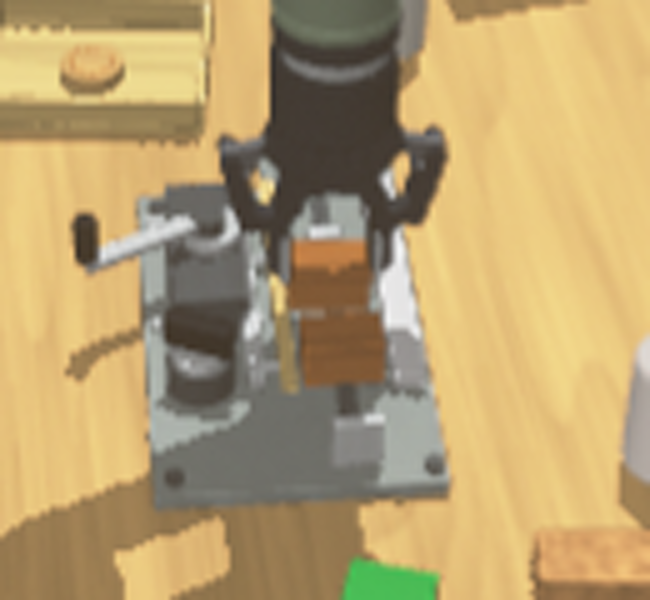

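The held blank (330,270) sits slightly towards the jaw and caught its upper edge. I'll shift 4 mm to the fence and lower again.

Call:
send_rows --deltas '[{"linear": [-0.002,0.011,0],"roll": 0},{"linear": [0,0,0],"roll": 0},{"linear": [0,0,0.02],"roll": 0},{"linear": [0,0,0.02],"roll": 0},{"linear": [0,0,0.008],"roll": 0},{"linear": [0,0,0],"roll": 0},{"linear": [0,0,0],"roll": 0}]'

```text
clock: 22.35
ee_pos: [0.6162, 0.0444, 0.0315]
tcp_rot: [-2.279, -2.162, 0.0]
ft_force: [0.6, 0.1, -0.3]
finger_gap: 0.0487
grip_force: 54.2
```

```bash
python3 - <<'E'
from h import *
print(st()[0]['ft_force'],st()[0]['finger_gap'])
fixto((-.0035,-.055),.0285,90)
E
```

```text
[ 0.558435    0.05583636 -0.31664396] 0.04871204920266443
at [0.6162 0.0444 0.0315] ang 87.0 clk 22.35 | roll -0.0 rows>= 1 lin [-0.0005 -0.0014  0.0075] xy rows 1 q6 7.114365598653876
```

Call:
send_rows --deltas '[{"linear": [0,0,0.007],"roll": 0},{"linear": [0,0,0],"roll": 0},{"linear": [0,0,0],"roll": 0}]'

```text
clock: 22.65
ee_pos: [0.6163, 0.0444, 0.029]
tcp_rot: [2.279, 2.162, 0.0]
ft_force: [0.1, -0.1, -0.6]
finger_gap: 0.049
grip_force: 54.2
```

Call:
send_rows --deltas '[{"linear": [0,0,0],"roll": 0},{"linear": [0,0,0],"roll": 0},{"linear": [0,0,0],"roll": 0},{"linear": [0,0,-0.03],"roll": 0},{"linear": [0,0,-0.06],"roll": 0},{"linear": [0,0,-0.1],"roll": 0},{"linear": [0,0,-0.08],"roll": 0}]' --grip 0.5

```text
clock: 23.35
ee_pos: [0.6166, 0.0444, 0.1396]
tcp_rot: [2.278, 2.162, 0.002]
ft_force: [0.7, 0.2, 0.5]
finger_gap: 0.0641
grip_force: 0.0
```

```bash
python3 - <<'E'
from h import *
to([.5668,-.4148,.1],36+90)
E
```

```text
at [0.6166 0.0444 0.1396] ang 87.0 clk 23.35 | roll -0.1083 rows>= 5 lin [-0.8555 -0.7758  0.0988] xy rows 11 q6 -72.19770325830123
```

Call:
send_rows --deltas '[{"linear": [0,0,0],"roll": -0.0217},{"linear": [0,0,0],"roll": -0.0217},{"linear": [0,0,0],"roll": -0.0217},{"linear": [0,0,0],"roll": -0.0216},{"linear": [0,0,0],"roll": -0.0216},{"linear": [-0.077,-0.07,0],"roll": 0},{"linear": [-0.077,-0.07,0],"roll": 0},{"linear": [-0.077,-0.07,0],"roll": 0},{"linear": [-0.077,-0.07,0],"roll": 0},{"linear": [-0.077,-0.07,0],"roll": 0},{"linear": [-0.077,-0.07,0],"roll": 0},{"linear": [-0.077,-0.07,0],"roll": 0}]'

```text
clock: 24.55
ee_pos: [0.584, -0.2469, 0.1381]
tcp_rot: [1.426, 2.798, 0.0]
ft_force: [1.5, 0.4, -0.2]
finger_gap: 0.0641
grip_force: 0.0
```

Call:
send_rows --deltas '[{"linear": [-0.079,-0.071,0.01],"roll": 0},{"linear": [-0.079,-0.071,0.02],"roll": 0},{"linear": [-0.079,-0.071,0.03],"roll": 0},{"linear": [-0.079,-0.071,0.03],"roll": 0},{"linear": [0,0,0],"roll": 0},{"linear": [0,0,0],"roll": 0}]'

```text
clock: 25.15
ee_pos: [0.5661, -0.4149, 0.101]
tcp_rot: [-1.429, -2.797, -0.001]
ft_force: [-0.1, -0.6, 0.2]
finger_gap: 0.0642
grip_force: 0.0
```

```bash
python3 - <<'E'
from h import *
c=cap('top'); blanks(c)
to([.5668,-.4148,.014],36+90)
E
```

```text
blank 248 [615.2  44.8] [30.1 48.9] long axis ang -0.9 z 0.0444 fix [ -4.  -54.5]
blank 238 [614.4   3.6] [27.5 49.4] long axis ang -1.0 z 0.0444 fix [ -2.6 -95.7]
blank 275 [ 567.7 -414.1] [49.7 33.9] long axis ang 34.4 z 0.0322 fix [ -27.4 -515.3]
blank 282 [ 455.5 -362.9] [32.7 49.8] long axis ang -21.7 z 0.0324 fix [-142. -470.]
at [ 0.5666 -0.414   0.1015] ang 125.9 clk 25.2 | roll -0.0001 rows>= 1 lin [-0.002  -0.001   0.2188] xy rows 1 q6 -72.19770325830122
```

Call:
send_rows --deltas '[{"linear": [-0.001,0,0.06],"roll": 0},{"linear": [0,0,0.06],"roll": 0},{"linear": [0,0,0.05],"roll": 0},{"linear": [0,0,0.03],"roll": 0},{"linear": [0,0,0.015],"roll": 0},{"linear": [0,0,0],"roll": 0},{"linear": [0,0,0],"roll": 0}]'

```text
clock: 25.9
ee_pos: [0.5676, -0.4147, 0.0161]
tcp_rot: [1.425, 2.797, -0.001]
ft_force: [-0.6, -0.3, 0.1]
finger_gap: 0.0641
grip_force: 0.0
```

Call:
send_rows --deltas '[{"linear": [0,0,0],"roll": 0},{"linear": [0,0,0],"roll": 0},{"linear": [0,0,0],"roll": 0},{"linear": [0,0,0],"roll": 0},{"linear": [0,0,0],"roll": 0},{"linear": [0,0,-0.05],"roll": 0},{"linear": [0,0,-0.1],"roll": 0},{"linear": [0,0,-0.1],"roll": 0},{"linear": [0,0,0],"roll": 0}]' --grip -1

```text
clock: 26.8
ee_pos: [0.5697, -0.4168, 0.1218]
tcp_rot: [1.421, 2.788, -0.004]
ft_force: [0.7, -0.2, -0.2]
finger_gap: 0.0491
grip_force: 47.9
```

```bash
python3 - <<'E'
from h import *
print(st()[0]['finger_gap'],st()[0]['grip_force'])
fixto((-.0015,-.012),.08,90)
E
```

```text
0.049050119950089066 47.93737828731537
at [ 0.5697 -0.4168  0.1218] ang 126.0 clk 26.8 | roll 0.1083 rows>= 5 lin [1.2654 0.0583 0.0961] xy rows 12 q6 11.000258431382974
```

Call:
send_rows --deltas '[{"linear": [0,0,0],"roll": 0.0217},{"linear": [0,0,0],"roll": 0.0217},{"linear": [0,0,0],"roll": 0.0217},{"linear": [0,0,0],"roll": 0.0216},{"linear": [0,0,0],"roll": 0.0216},{"linear": [0.1,0.005,0],"roll": 0},{"linear": [0.1,0.005,0],"roll": 0},{"linear": [0.1,0.005,0],"roll": 0},{"linear": [0.1,0.005,0],"roll": 0},{"linear": [0.1,0.005,0],"roll": 0},{"linear": [0.1,0.005,0],"roll": 0},{"linear": [0.1,0.005,0],"roll": 0}]'

```text
clock: 28.0
ee_pos: [0.5949, -0.134, 0.1142]
tcp_rot: [-2.279, -2.161, 0.001]
ft_force: [-0.2, -0.0, 0.4]
finger_gap: 0.0488
grip_force: 47.9
```

Call:
send_rows --deltas '[{"linear": [0.1,0.005,0],"roll": 0},{"linear": [0.1,0.005,0],"roll": 0},{"linear": [0.1,0.005,0],"roll": 0},{"linear": [0.1,0.004,0],"roll": 0},{"linear": [0.1,0.004,0],"roll": 0},{"linear": [0.065,0.002,0],"roll": 0},{"linear": [0,0,0.05],"roll": 0},{"linear": [0,0,0.07],"roll": 0},{"linear": [0,0,0.04],"roll": 0},{"linear": [0,0,0],"roll": 0},{"linear": [0,0,0],"roll": 0}]'

```text
clock: 29.1
ee_pos: [0.6173, 0.0894, 0.0507]
tcp_rot: [-2.279, -2.162, 0.001]
ft_force: [0.2, -0.4, -0.2]
finger_gap: 0.0489
grip_force: 47.9
```

```bash
python3 - <<'E'
from h import *
print(st()[0]['ft_force'],st()[0]['finger_gap'])
fixto((-.0025,-.012),.0285,90)
E
```

```text
[ 0.19179435 -0.36679176 -0.18641298] 0.048904051958626
at [0.6173 0.0894 0.0507] ang 87.0 clk 29.1 | roll -0.0 rows>= 1 lin [-0.0054  0.0043  0.0555] xy rows 1 q6 11.017751458802536
```

Call:
send_rows --deltas '[{"linear": [-0.005,0.004,0.01],"roll": 0},{"linear": [0,0,0.01],"roll": 0},{"linear": [0,0,0.01],"roll": 0},{"linear": [0,0,0.01],"roll": 0},{"linear": [0,0,0.01],"roll": 0},{"linear": [0,0,0.005],"roll": 0},{"linear": [0,0,0],"roll": 0},{"linear": [0,0,0],"roll": 0}]'

```text
clock: 29.9
ee_pos: [0.6189, 0.0874, 0.0289]
tcp_rot: [2.279, 2.162, 0.0]
ft_force: [-0.2, 0.4, -0.4]
finger_gap: 0.0489
grip_force: 47.9
```

Call:
send_rows --deltas '[{"linear": [0,0,0],"roll": 0},{"linear": [0,0,0],"roll": 0},{"linear": [0,0,0],"roll": 0},{"linear": [0,0,-0.03],"roll": 0},{"linear": [0,0,-0.06],"roll": 0},{"linear": [0,0,-0.1],"roll": 0},{"linear": [0,0,-0.08],"roll": 0}]' --grip 0.5

```text
clock: 30.6
ee_pos: [0.6192, 0.0875, 0.1396]
tcp_rot: [2.278, 2.162, 0.002]
ft_force: [1.3, 0.5, -0.3]
finger_gap: 0.0641
grip_force: 0.0
```

```bash
python3 - <<'E'
from h import *
to([.4548,-.3637,.1],-21.9+90)
E
```

```text
at [0.6192 0.0875 0.1396] ang 87.0 clk 30.6 | roll 0.0525 rows>= 3 lin [-1.1999  0.0391  0.0982] xy rows 11 q6 -16.749052234676867
```

Call:
send_rows --deltas '[{"linear": [0,0,0],"roll": 0.0175},{"linear": [0,0,0],"roll": 0.0175},{"linear": [0,0,0],"roll": 0.0175},{"linear": [-0.1,0.003,0],"roll": 0},{"linear": [-0.1,0.003,0],"roll": 0},{"linear": [-0.1,0.003,0],"roll": 0},{"linear": [-0.1,0.003,0],"roll": 0},{"linear": [-0.1,0.003,0],"roll": 0},{"linear": [-0.1,0.003,0],"roll": 0},{"linear": [-0.1,0.003,0],"roll": 0},{"linear": [-0.1,0.003,0],"roll": 0},{"linear": [-0.1,0.003,0],"roll": 0}]'

```text
clock: 31.8
ee_pos: [0.494, -0.2522, 0.1381]
tcp_rot: [2.602, 1.758, 0.001]
ft_force: [-0.5, -0.3, -0.4]
finger_gap: 0.0638
grip_force: 0.0
```

Call:
send_rows --deltas '[{"linear": [-0.1,0.004,0.02],"roll": 0},{"linear": [-0.1,0.004,0.04],"roll": 0},{"linear": [-0.1,0.004,0.03],"roll": 0},{"linear": [0,0,0],"roll": 0},{"linear": [0,0,0],"roll": 0},{"linear": [0,0,0],"roll": 0}]'

```text
clock: 32.4
ee_pos: [0.4548, -0.3631, 0.1018]
tcp_rot: [2.602, 1.759, 0.001]
ft_force: [0.6, -0.0, -0.3]
finger_gap: 0.0638
grip_force: 0.0
```

```bash
python3 - <<'E'
from h import *
c=cap('top'); blanks(c)
to([.4548,-.3637,.014],-21.9+90)
E
```

```text
blank 253 [618.3  87. ] [29.8 48.6] long axis ang -2.9 z 0.0439 fix [ -3.  -12.1]
blank 260 [614.9  44.8] [30.2 48.9] long axis ang -0.9 z 0.0441 fix [ -4.2 -54.5]
blank 241 [614.1   3.6] [27.5 48.8] long axis ang -1.0 z 0.0444 fix [ -2.9 -95.7]
blank 278 [ 455.5 -363. ] [34.2 50.2] long axis ang -22.5 z 0.0321 fix [-142.1 -470.1]
at [ 0.455  -0.3629  0.1018] ang 68.2 clk 32.45 | roll 0.0002 rows>= 1 lin [-2.000e-03  1.000e-04  2.195e-01] xy rows 1 q6 -16.749052234676867
```

Call:
send_rows --deltas '[{"linear": [-0.001,0,0.06],"roll": 0},{"linear": [0,0,0.06],"roll": 0},{"linear": [0,0,0.05],"roll": 0},{"linear": [0,0,0.03],"roll": 0},{"linear": [0,0,0.016],"roll": 0},{"linear": [0,0,0],"roll": 0},{"linear": [0,0,0],"roll": 0}]'

```text
clock: 33.15
ee_pos: [0.4547, -0.3643, 0.0153]
tcp_rot: [2.601, 1.759, 0.001]
ft_force: [0.9, -0.5, 0.0]
finger_gap: 0.0643
grip_force: 0.0
```

Call:
send_rows --deltas '[{"linear": [0,0,0],"roll": 0},{"linear": [0,0,0],"roll": 0},{"linear": [0,0,0],"roll": 0},{"linear": [0,0,0],"roll": 0},{"linear": [0,0,0],"roll": 0},{"linear": [0,0,-0.05],"roll": 0},{"linear": [0,0,-0.1],"roll": 0},{"linear": [0,0,-0.1],"roll": 0},{"linear": [0,0,0],"roll": 0}]' --grip -1

```text
clock: 34.05
ee_pos: [0.4568, -0.3665, 0.1202]
tcp_rot: [2.594, 1.752, 0.005]
ft_force: [0.4, -0.1, -0.9]
finger_gap: 0.0488
grip_force: 47.7
```

```bash
python3 - <<'E'
from h import *
print(st()[0]['finger_gap'],st()[0]['grip_force'])
fixto((-.0015,.052),.08,90)
E
```

```text
0.048760912595297086 47.71578311920166
at [ 0.4568 -0.3665  0.1202] ang 68.1 clk 34.05 | roll -0.0525 rows>= 3 lin [1.3144 0.3468 0.0945] xy rows 13 q6 16.622537500772864
```

Call:
send_rows --deltas '[{"linear": [0,0,0],"roll": -0.0175},{"linear": [0,0,0],"roll": -0.0175},{"linear": [0,0,0],"roll": -0.0175},{"linear": [0.1,0.026,0],"roll": 0},{"linear": [0.1,0.026,0],"roll": 0},{"linear": [0.1,0.026,0],"roll": 0},{"linear": [0.1,0.026,0],"roll": 0},{"linear": [0.1,0.026,0],"roll": 0},{"linear": [0.1,0.026,0],"roll": 0},{"linear": [0.1,0.027,0],"roll": 0},{"linear": [0.1,0.027,0],"roll": 0},{"linear": [0.1,0.027,0],"roll": 0}]'

```text
clock: 35.25
ee_pos: [0.5673, -0.008, 0.1137]
tcp_rot: [-2.278, -2.162, 0.002]
ft_force: [1.4, -0.9, -1.2]
finger_gap: 0.0487
grip_force: 47.7
```

Call:
send_rows --deltas '[{"linear": [0.1,0.027,0],"roll": 0},{"linear": [0.1,0.027,0],"roll": 0},{"linear": [0.1,0.027,0],"roll": 0},{"linear": [0.1,0.028,0],"roll": 0},{"linear": [0.013,0.004,0],"roll": 0},{"linear": [0,0,0.05],"roll": 0},{"linear": [0,0,0.07],"roll": 0},{"linear": [0,0,0.04],"roll": 0},{"linear": [0,0,0],"roll": 0},{"linear": [0,0,0],"roll": 0}]'

```text
clock: 36.25
ee_pos: [0.6212, 0.1524, 0.0502]
tcp_rot: [-2.279, -2.162, 0.002]
ft_force: [-0.2, -0.2, 0.0]
finger_gap: 0.0486
grip_force: 47.7
```

```bash
python3 - <<'E'
from h import *
print(st()[0]['ft_force'],st()[0]['finger_gap'])
fixto((-.0025,.051),.0285,90)
c=cap('top'); blanks(c)
E
```

```text
[-0.21879412 -0.23851038  0.00560544] 0.048561322462416685
at [0.6212 0.1524 0.0502] ang 87.0 clk 36.25 | roll -0.0001 rows>= 1 lin [-0.0056  0.0028  0.0543] xy rows 1 q6 16.56236539080325
blank 250 [618.5  87.1] [29.6 48.7] long axis ang -2.7 z 0.0443 fix [ -2.8 -12. ]
blank 246 [615.1  44.7] [30.1 48.8] long axis ang -1.4 z 0.044 fix [ -4.  -54.6]
blank 238 [614.1   3.6] [27.5 48.2] long axis ang -1.0 z 0.0441 fix [ -2.9 -95.7]
```

Call:
send_rows --deltas '[{"linear": [-0.005,0.003,0.01],"roll": 0},{"linear": [0,0,0.01],"roll": 0},{"linear": [0,0,0.01],"roll": 0},{"linear": [0,0,0.01],"roll": 0},{"linear": [0,0,0.01],"roll": 0},{"linear": [0,0,0.005],"roll": 0},{"linear": [0,0,0],"roll": 0},{"linear": [0,0,0],"roll": 0}]'

```text
clock: 37.1
ee_pos: [0.6226, 0.151, 0.0285]
tcp_rot: [2.279, 2.162, 0.0]
ft_force: [0.5, 0.4, 0.1]
finger_gap: 0.0487
grip_force: 47.7
```

Call:
send_rows --deltas '[{"linear": [0,0,0],"roll": 0},{"linear": [0,0,0],"roll": 0},{"linear": [0,0,0],"roll": 0},{"linear": [0,0,-0.03],"roll": 0},{"linear": [0,0,-0.06],"roll": 0},{"linear": [0,0,-0.1],"roll": 0},{"linear": [0,0,-0.1],"roll": 0},{"linear": [0,0,0],"roll": 0}]' --grip 0.5

```text
clock: 37.9
ee_pos: [0.6263, 0.1518, 0.1522]
tcp_rot: [2.274, 2.157, 0.019]
ft_force: [0.4, -0.2, 0.2]
finger_gap: 0.0641
grip_force: 0.0
```

```bash
python3 - <<'E'
from h import *
to([.5243,-.0005,.13],146)
c=cap('top'); blanks(c)
E
```

```text
at [0.6263 0.1518 0.1522] ang 87.0 clk 37.9 | roll -0.1639 rows>= 7 lin [-0.001  -0.4588  0.0509] xy rows 5 q6 -56.05464024617949
blank 248 [618.4  87.1] [29.6 49.2] long axis ang -2.9 z 0.0441 fix [ -3. -12.]
blank 248 [615.1  44.7] [30.  48.6] long axis ang -1.0 z 0.0439 fix [ -4.1 -54.6]
blank 240 [614.1   3.6] [27.5 48.2] long axis ang -1.1 z 0.0441 fix [ -2.9 -95.7]
```

Call:
send_rows --deltas '[{"linear": [0,0,0],"roll": -0.0234},{"linear": [0,0,0],"roll": -0.0234},{"linear": [0,0,0],"roll": -0.0234},{"linear": [0,0,0],"roll": -0.0234},{"linear": [0,0,0],"roll": -0.0234},{"linear": [0,0,0],"roll": -0.0234},{"linear": [0,0,0],"roll": -0.0235},{"linear": [0,-0.115,0],"roll": 0},{"linear": [0,-0.115,0],"roll": 0},{"linear": [0,-0.115,0],"roll": 0},{"linear": [0,-0.114,0],"roll": 0},{"linear": [0,0,0],"roll": 0}]' --grip -0.2

```text
clock: 39.15
ee_pos: [0.5155, -0.0045, 0.1437]
tcp_rot: [-0.923, -2.998, 0.004]
ft_force: [1.0, 0.0, -0.4]
finger_gap: 0.0342
grip_force: 0.0
```

```bash
python3 - <<'E'
from h import *
to([.5243,-.0005,.046],146)
c=cap('side'); blanks(c); save(c,'nut.png',(250,180,400,310),4)
E
```

```text
at [ 0.5155 -0.0045  0.1437] ang 145.8 clk 39.15 | roll -0.0006 rows>= 1 lin [-0.0134  0.0215  0.2442] xy rows 1 q6 -56.05464024617949
blank 640 [615.6  74.2] [179.8  48.7] long axis ang 87.0 z 0.0444 fix [ -5.1 -25.1]
```

View pics/nut.png

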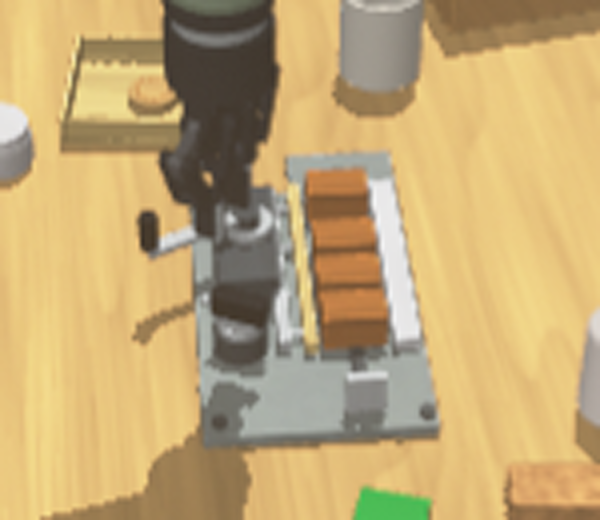

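All four blanks (315–385, 190–320) lie across the bed between jaw and fence. Going down onto the nut.

Call:
send_rows --deltas '[{"linear": [-0.012,0.018,0.05],"roll": 0},{"linear": [0,0,0.05],"roll": 0},{"linear": [0,0,0.03],"roll": 0},{"linear": [0,0,0],"roll": 0},{"linear": [0,0,0],"roll": 0}]'

```text
clock: 39.7
ee_pos: [0.5283, 0.0025, 0.0925]
tcp_rot: [-0.918, -3.005, -0.0]
ft_force: [0.1, -0.4, 1.2]
finger_gap: 0.0342
grip_force: 0.0
```

```bash
python3 - <<'E'
from h import *
to([.5243,-.0005,.046],146)
E
```

```text
at [0.5283 0.0025 0.0925] ang 146.0 clk 39.7 | roll 0.0001 rows>= 1 lin [ 0.004  -0.0117  0.1163] xy rows 1 q6 -56.05464024617949
```

Call:
send_rows --deltas '[{"linear": [0.004,-0.01,0.03],"roll": 0},{"linear": [0,0,0.03],"roll": 0},{"linear": [0,0,0.03],"roll": 0},{"linear": [0,0,0.022],"roll": 0},{"linear": [0,0,0],"roll": 0},{"linear": [0,0,0],"roll": 0}]'

```text
clock: 40.3
ee_pos: [0.5245, -0.0003, 0.0476]
tcp_rot: [-0.918, -3.004, 0.0]
ft_force: [-0.5, 0.0, -0.4]
finger_gap: 0.0341
grip_force: 0.0
```

Call:
send_rows --deltas '[{"linear": [0,0,0],"roll": 0},{"linear": [0,0,0],"roll": 0},{"linear": [0,0,0],"roll": 0},{"linear": [0,0,0],"roll": 0}]' --grip -1 --newtons 40

```text
clock: 40.7
ee_pos: [0.5258, 0.0003, 0.0484]
tcp_rot: [0.918, 3.001, 0.003]
ft_force: [2.1, 4.3, 0.6]
finger_gap: 0.0129
grip_force: 43.4
```

```bash
python3 - <<'E'
from h import *
to([.5243,-.0005,.046],146);o=st()[0];print(o['ft_force'],o['torque'],o['finger_gap'])
E
```

```text
at [5.258e-01 3.000e-04 4.840e-02] ang 146.0 clk 40.7 | roll -0.0001 rows>= 1 lin [ 0.0019 -0.0037  0.0061] xy rows 1 q6 -56.05464024617949
[2.14733754 4.27405394 0.56673619] [ 0.71802983 -0.39446927  0.00795035] 0.012938123733217666
```

Call:
send_rows --deltas '[{"linear": [0,0,0],"roll": 0.0231},{"linear": [0,0,0],"roll": 0.0231},{"linear": [0,0,0],"roll": 0.0231},{"linear": [0,0,0],"roll": 0.0231},{"linear": [0,0,0],"roll": 0.0231},{"linear": [0,0,0],"roll": 0.0231},{"linear": [0,0,0],"roll": 0.0231},{"linear": [0,0,0],"roll": 0.0231},{"linear": [0,0,0],"roll": 0.0231},{"linear": [0,0,0],"roll": 0}]'

```text
clock: 41.7
ee_pos: [0.5258, 0.0004, 0.0484]
tcp_rot: [2.557, 1.823, 0.005]
ft_force: [2.2, 4.5, -0.6]
finger_gap: 0.0128
grip_force: 43.3
```

```bash
python3 - <<'E'
from h import *
to([.5243,-.0005,.046]);o=st()[0];print(o['ft_force'],o['torque'],o['q'][5])
E
```

```text
at [5.258e-01 4.000e-04 4.840e-02] ang 71.0 clk 41.7 | roll 0.0 rows>= 0 lin [-0.0034 -0.0028  0.006 ] xy rows 1 q6 18.972032914386745
[ 2.24450387  4.49686054 -0.61032474] [ 0.72054768 -0.34160965 -0.08460092] 0.3089713929092199
```

Call:
send_rows --deltas '[{"linear": [0,0,0],"roll": 0.0231},{"linear": [0,0,0],"roll": 0.0231},{"linear": [0,0,0],"roll": 0.0231},{"linear": [0,0,0],"roll": 0.0231},{"linear": [0,0,0],"roll": 0.0231},{"linear": [0,0,0],"roll": 0.0231},{"linear": [0,0,0],"roll": 0.0231},{"linear": [0,0,0],"roll": 0.0231},{"linear": [0,0,0],"roll": 0.0231},{"linear": [0,0,0],"roll": 0.0231},{"linear": [0,0,0],"roll": 0.0231},{"linear": [0,0,0],"roll": 0}]'

```text
clock: 42.9
ee_pos: [0.5259, 0.0003, 0.0484]
tcp_rot: [-3.09, 0.559, -0.005]
ft_force: [3.5, 4.7, -0.5]
finger_gap: 0.0128
grip_force: 43.3
```

```bash
python3 - <<'E'
from h import *
to([.5243,-.0005,.046]);o=st()[0];a=st()[3];print(o['ft_force'],o['torque'],o['q'][5],'nut',np.radians(-a+360*(a>147)+np.degrees(YAW))+np.pi)
c=cap('side'); blanks(c); save(c,'nut2.png',(290,210,380,290),7)
E
```

```text
at [5.259e-01 3.000e-04 4.840e-02] ang -20.5 clk 42.9 | roll 0.0 rows>= 0 lin [-0.003   0.0034  0.006 ] xy rows 1 q6 110.4511534602699
[ 3.4845034   4.67383908 -0.48721791] [ 0.83413305 -0.51296564 -0.08841967] 1.9054938485114468 nut 3.4470862695020665
blank 639 [618.6  73.8] [181.   47.8] long axis ang 86.7 z 0.0444 fix [ -2.1 -25.3]
```

View pics/nut2.png

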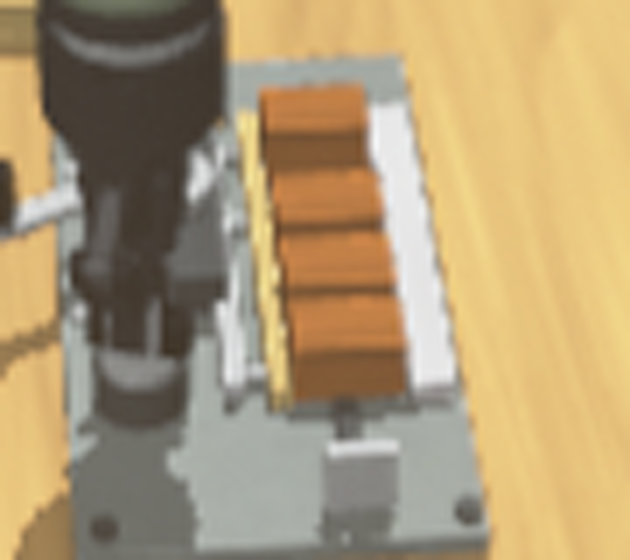

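The blanks are being carried towards the fence (410,250) by the jaw face (265,250). The nut is at about 3.45 rad, so another 30° brings it to about 3.97.

Call:
send_rows --deltas '[{"linear": [0,0,0],"roll": 0.0208},{"linear": [0,0,0],"roll": 0.0208},{"linear": [0,0,0],"roll": 0.0208},{"linear": [0,0,0],"roll": 0.0209},{"linear": [0,0,0],"roll": 0},{"linear": [0,0,0],"roll": 0}]'

```text
clock: 43.55
ee_pos: [0.5259, 0.0003, 0.0484]
tcp_rot: [-2.841, 1.336, -0.005]
ft_force: [3.0, 4.6, -0.1]
finger_gap: 0.0129
grip_force: 43.3
```

```bash
python3 - <<'E'
from h import *
o=st()[0];a=st()[3];print(o['ft_force'],o['torque'],o['q'][5],'nut',np.radians(-a+np.degrees(YAW))+np.pi)
c=cap('side'); blanks(c)
to([.5243,-.0005,.046])
E
```

```text
[ 2.96155029  4.60404669 -0.05963422] [ 0.80909292 -0.42910391 -0.08717975] 2.4266616045491727 nut 3.9683486170868187
blank 630 [619.7  72.9] [177.6  47. ] long axis ang 86.7 z 0.0445 fix [ -1.  -26.2]
at [5.259e-01 3.000e-04 4.840e-02] ang -50.4 clk 43.6 | roll 0.0 rows>= 0 lin [-0.001   0.0043  0.0059] xy rows 1 q6 140.31330574048934
```

Call:
send_rows --deltas '[{"linear": [0,0,0],"roll": 0},{"linear": [0,0,0],"roll": 0},{"linear": [0,0,0],"roll": 0},{"linear": [0,0,-0.05],"roll": 0},{"linear": [0,0,-0.08],"roll": 0},{"linear": [0,0,-0.1],"roll": 0},{"linear": [0,0,0],"roll": -0.02},{"linear": [0,0,0],"roll": -0.02},{"linear": [0,0,0],"roll": 0}]' --grip -0.3

```text
clock: 44.5
ee_pos: [0.524, -0.0006, 0.1399]
tcp_rot: [2.988, -0.969, 0.0]
ft_force: [-1.4, -0.2, 0.3]
finger_gap: 0.0302
grip_force: 0.0
```

```bash
python3 - <<'E'
from h import *
to([.40,.0,.16]); to([.40,.0,.16],0)
E
```

```text
at [ 0.524  -0.0006  0.1399] ang -35.9 clk 44.5 | roll 0.0 rows>= 0 lin [-0.2518  0.1807 -0.0501] xy rows 3 q6 125.92962518695964
at [ 0.524  -0.0006  0.1399] ang -35.9 clk 44.5 | roll -0.0998 rows>= 5 lin [-0.3099 -0.0015 -0.0501] xy rows 3 q6 90.0
```

Call:
send_rows --deltas '[{"linear": [-0.084,0.06,-0.02],"roll": 0},{"linear": [-0.084,0.06,-0.02],"roll": 0},{"linear": [-0.084,0.06,-0.01],"roll": 0},{"linear": [0,0,0],"roll": -0.0235},{"linear": [0,0,0],"roll": -0.0235},{"linear": [0,0,0],"roll": -0.0235},{"linear": [0,0,0],"roll": -0.0235},{"linear": [0,0,0],"roll": -0.0235},{"linear": [0,0,0],"roll": -0.0235},{"linear": [0,0,0],"roll": -0.0235},{"linear": [0,0,0],"roll": -0.0235},{"linear": [0,0,0],"roll": -0.0235}]'

```text
clock: 45.7
ee_pos: [0.4, 0.0003, 0.1594]
tcp_rot: [-2.948, -1.085, 0.002]
ft_force: [0.4, 0.3, -0.0]
finger_gap: 0.03
grip_force: 0.0
```

Call:
send_rows --deltas '[{"linear": [0,0,0],"roll": -0.0235},{"linear": [0,0,0],"roll": -0.0235},{"linear": [0,0,0],"roll": -0.0235},{"linear": [0,0,0],"roll": -0.0235},{"linear": [0,0,0],"roll": -0.0235},{"linear": [0,0,0],"roll": -0.0235},{"linear": [0,0,0],"roll": -0.0235},{"linear": [0,0,0],"roll": -0.0235},{"linear": [0,0,0],"roll": -0.0235},{"linear": [0,0,0],"roll": -0.0235},{"linear": [0,0,0],"roll": -0.0235},{"linear": [0,0,0],"roll": -0.0235}]'

```text
clock: 46.9
ee_pos: [0.4, 0.0003, 0.1594]
tcp_rot: [-1.025, -2.969, 0.001]
ft_force: [0.1, 0.9, 0.2]
finger_gap: 0.0297
grip_force: 0.0
```

```bash
python3 - <<'E'
from h import *
to([.4,.0,.16],203)
c=cap('top'); blanks(c); save(c,'nutset.png',(215,200,360,305),5)
c=cap('side'); blanks(c)
E
```

```text
at [4.000e-01 3.000e-04 1.594e-01] ang 141.9 clk 46.9 | roll -0.1697 rows>= 8 lin [ 0.0003 -0.0007 -0.0016] xy rows 1 q6 -113.0
blank 246 [626.  150.7] [29.6 47.1] long axis ang -3.2 z 0.0443 fix [ 1.2 51.9]
blank 247 [623.4  87. ] [30.  49.1] long axis ang -1.5 z 0.0441 fix [  2.  -11.9]
blank 245 [620.1  44.7] [30.1 48.7] long axis ang -0.9 z 0.044 fix [  0.9 -54.3]
blank 243 [616.9   2.3] [30.1 47.8] long axis ang -1.1 z 0.0443 fix [ -0.1 -96.8]
blank 627 [619.4  74.5] [182.5  46.8] long axis ang 87.1 z 0.0445 fix [ -1.3 -24.6]
```

View pics/nutset.png

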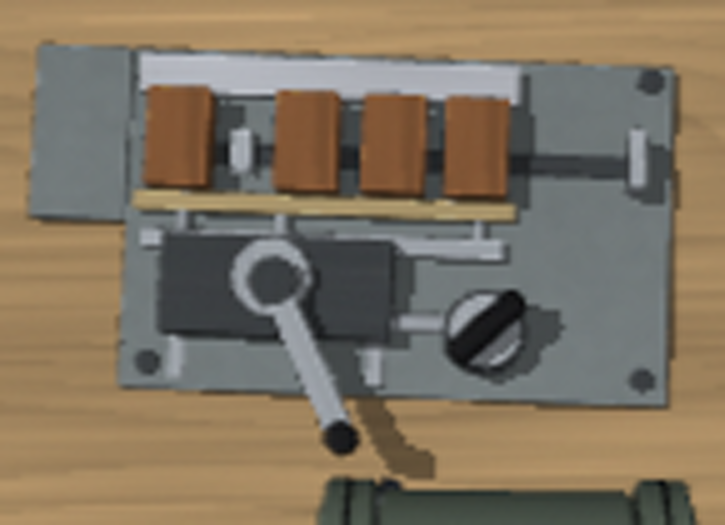

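Top view: the four blanks (145–510, 85–195) touch both the fence and the jaw strip. The nut bar is at about 3.9–3.97 rad and the lever is still open, with its post at (340,437). Now the lever.

```bash
python3 - <<'E'
from h import *
c=cap('top')
px=lambda u,v:(u/5+215,v/5+200)
w=onplane(c,[px(340,437)],.092)[0]; v=onplane(c,[px(272,278)],.065)[0]
print(w,v,W2F(w),W2F(v),np.degrees(np.arctan2(*(w-v)[1::-1])),np.hypot(*(w-v)[:2]))
for q in((140,197),(510,210)): print(W2F(onplane(c,[px(*q)],.024)[0]))
wo=w-[.001,.001,0]
to([wo[0],wo[1],.115],203)
E
```

```text
[0.4721233 0.0687013 0.092    ] [0.55071532 0.10223898 0.065     ] [-0.14808406 -0.03810706] [-0.07135648 -0.00049907] -156.89053137531076 0.08544870757567163
[-0.02858708  0.07116843]
[-0.02848171 -0.11563478]
at [4.001e-01 3.000e-04 1.594e-01] ang 141.5 clk 47.05 | roll -0.1709 rows>= 8 lin [-0.2294  0.0856  0.1109] xy rows 3 q6 -104.82247236986761
```

Call:
send_rows --deltas '[{"linear": [0,0,0],"roll": -0.0214},{"linear": [0,0,0],"roll": -0.0214},{"linear": [0,0,0],"roll": -0.0214},{"linear": [0,0,0],"roll": -0.0214},{"linear": [0,0,0],"roll": -0.0214},{"linear": [0,0,0],"roll": -0.0213},{"linear": [0,0,0],"roll": -0.0213},{"linear": [0,0,0],"roll": -0.0213},{"linear": [-0.115,0.043,0],"roll": 0},{"linear": [-0.115,0.043,0],"roll": 0},{"linear": [0,0,0],"roll": 0},{"linear": [0,0,0],"roll": 0}]' --grip -0.2

```text
clock: 48.25
ee_pos: [0.4713, 0.0688, 0.1591]
tcp_rot: [0.631, -3.076, 0.0]
ft_force: [-1.3, -0.4, -0.0]
finger_gap: 0.0344
grip_force: 0.0
```

```bash
python3 - <<'E'
from h import *
to([.4711,.0677,.067],203)
E
```

```text
at [0.4713 0.0688 0.1591] ang -156.8 clk 48.25 | roll 0.0005 rows>= 1 lin [ 0.0011 -0.0024  0.2302] xy rows 1 q6 -104.82222778620786
```

Call:
send_rows --deltas '[{"linear": [0.001,-0.002,0.06],"roll": 0},{"linear": [0,0,0.06],"roll": 0},{"linear": [0,0,0.05],"roll": 0},{"linear": [0,0,0.04],"roll": 0},{"linear": [0,0,0.02],"roll": 0},{"linear": [0,0,0],"roll": 0},{"linear": [0,0,0],"roll": 0}]'

```text
clock: 48.95
ee_pos: [0.4714, 0.0672, 0.0683]
tcp_rot: [-0.632, 3.077, -0.0]
ft_force: [0.4, -0.4, 0.3]
finger_gap: 0.0342
grip_force: 0.0
```

Call:
send_rows --deltas '[{"linear": [0,0,0],"roll": 0},{"linear": [0,0,0],"roll": 0},{"linear": [0,0,0],"roll": 0},{"linear": [0,0,0],"roll": 0}]' --grip -1 --newtons 25

```text
clock: 49.35
ee_pos: [0.4717, 0.0675, 0.0686]
tcp_rot: [-0.633, 3.076, -0.0]
ft_force: [-2.4, -0.4, 6.0]
finger_gap: 0.015
grip_force: 25.3
```

```bash
python3 - <<'E'
from h import *
o,p,M,a=st();print(p,a,o['finger_gap'],o['grip_force'],o['ft_force'])
E
```

```text
[0.47167711 0.06749857 0.06856006] -156.72806799004795 0.01496184490882938 25.2948859333992 [-2.39408574 -0.43182644  5.97880338]
```

Call:
send_rows --deltas '[{"linear": [-0.002,0.03,0],"roll": 0.0222},{"linear": [-0.002,0.03,0],"roll": 0.0222},{"linear": [-0.002,0.03,0],"roll": 0.0222},{"linear": [-0.002,0.03,0],"roll": 0.0222},{"linear": [-0.002,0.03,0],"roll": 0.0222},{"linear": [0,0,0],"roll": 0}]'

```text
clock: 49.95
ee_pos: [0.4668, 0.1276, 0.0685]
tcp_rot: [-0.459, -3.106, -0.001]
ft_force: [-5.2, 1.4, 10.0]
finger_gap: 0.0149
grip_force: 25.7
```

```bash
python3 - <<'E'
from h import *
o,p,M,a=st();v=np.array([.5497,.1012]);d=p[:2]-v
print(p,a,np.degrees(np.arctan2(d[1],d[0])),np.hypot(*d),o['finger_gap'],o['ft_force'],M.T@o['ft_force'])
E
```

```text
[0.46676798 0.127646   0.06849662] 163.2055340582826 162.31315838992904 0.08704660588351101 0.01493628449086503 [-5.19320955  1.38224603 10.00717229] [ 5.39048685 -0.1751334  -9.99677481]
```

Call:
send_rows --deltas '[{"linear": [-0.003,0.03,-0.003],"roll": 0.0222},{"linear": [-0.003,0.03,0],"roll": 0.0222},{"linear": [-0.002,0.03,0],"roll": 0.0222},{"linear": [-0.002,0.03,0],"roll": 0.0222},{"linear": [-0.002,0.03,0],"roll": 0.0222},{"linear": [0,0,0],"roll": 0}]'

```text
clock: 50.55
ee_pos: [0.5021, 0.1763, 0.0687]
tcp_rot: [-1.494, -2.758, -0.002]
ft_force: [-6.4, 9.3, 4.2]
finger_gap: 0.0152
grip_force: 25.2
```

Call:
send_rows --deltas '[{"linear": [-0.001,0.012,0],"roll": 0.009},{"linear": [0,0.005,0],"roll": 0.004},{"linear": [0,0,0],"roll": 0},{"linear": [0,0,0],"roll": 0}]'

```text
clock: 50.95
ee_pos: [0.507, 0.1793, 0.0688]
tcp_rot: [-1.602, -2.695, -0.001]
ft_force: [-6.7, 10.2, 2.7]
finger_gap: 0.0149
grip_force: 25.1
```

```bash
python3 - <<'E'
from h import *
o,p,M,a=st();v=np.array([.5497,.1012]);d=p[:2]-v
print(p,a,np.degrees(np.arctan2(d[1],d[0])),np.hypot(*d),o['finger_gap'],o['ft_force'],M.T@o['ft_force'])
E
```

```text
[0.50699232 0.17926764 0.06878959] 118.55010738010178 118.68130323926324 0.08898596809057382 0.014875261874963512 [-6.72124899 10.22192535  2.66032243] [12.20639804 -1.02491574 -2.58721005]
```

Call:
send_rows --deltas '[{"linear": [-0.008,0.007,0],"roll": 0.003},{"linear": [0,0.007,0],"roll": 0.003},{"linear": [0,0,0],"roll": 0},{"linear": [0,0,0],"roll": 0}]'

```text
clock: 51.35
ee_pos: [0.5074, 0.1791, 0.0685]
tcp_rot: [-1.649, -2.654, 0.011]
ft_force: [-21.3, 12.6, 13.6]
finger_gap: 0.0152
grip_force: 26.6
```

```bash
python3 - <<'E'
from h import *
o,p,M,a=st();v=np.array([.5497,.1012]);d=p[:2]-v
print(p,a,np.degrees(np.arctan2(d[1],d[0])),np.hypot(*d),o['finger_gap'],o['ft_force'],M.T@o['ft_force'])
E
```

```text
[0.50739826 0.17907136 0.06852868] 116.29717004123032 118.51195686825233 0.08861933584746093 0.015171660856710846 [-21.32602583  12.62168066  13.55654821] [ 20.9083071  -13.72114546 -13.13236693]
```

The lever no longer moves under 14 N of tangential force, so it is at the end stop. Release and look.

Call:
send_rows --deltas '[{"linear": [0.008,-0.008,0],"roll": -0.004},{"linear": [0,0,0],"roll": 0}]'

```text
clock: 51.55
ee_pos: [0.5071, 0.1793, 0.0686]
tcp_rot: [-1.616, -2.684, 0.006]
ft_force: [-11.2, 5.8, 5.5]
finger_gap: 0.0151
grip_force: 25.6
```

Call:
send_rows --deltas '[{"linear": [0,0,0],"roll": 0},{"linear": [0,0,0],"roll": 0},{"linear": [0,0,0],"roll": 0},{"linear": [0,0,-0.05],"roll": 0},{"linear": [0,0,-0.1],"roll": 0},{"linear": [0,0,-0.1],"roll": 0},{"linear": [0.1,0,0],"roll": 0},{"linear": [0.1,0,0],"roll": 0},{"linear": [0.1,0,0],"roll": 0},{"linear": [0.1,0,0],"roll": 0},{"linear": [0,0,0],"roll": 0}]' --grip -0.2

```text
clock: 52.65
ee_pos: [0.4352, 0.3227, 0.169]
tcp_rot: [-1.613, -2.695, -0.002]
ft_force: [0.7, -1.2, -0.0]
finger_gap: 0.0339
grip_force: 0.0
```

```bash
python3 - <<'E'
from h import *
c=cap('top'); blanks(c); save(c,'end.png',(140,195,360,340),3.6)
E
```

```text
blank 248 [626.3 151.6] [30.2 48.3] long axis ang -1.8 z 0.0439 fix [ 1.5 52.7]
blank 248 [623.  87.] [30.2 49.2] long axis ang -0.3 z 0.0438 fix [  1.6 -11.9]
blank 248 [620.1  44.7] [30.  48.8] long axis ang -0.9 z 0.0442 fix [  1.  -54.3]
blank 243 [617.4   2.3] [30.1 48. ] long axis ang -1.0 z 0.0439 fix [  0.4 -96.8]
```

View pics/end.png

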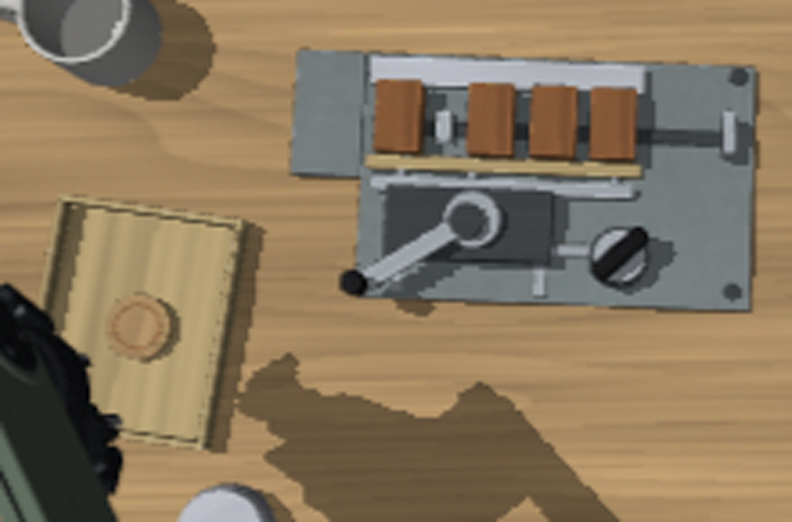

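The lever is fully closed, with its post at (352,282). The jaw strip is pressed about 5 mm nearer its backing, the four blanks are held, and the disc is in the tray.

```bash
python3 -c "
from cell import robot
print(robot.finish_job())"
```

```text
the job is handed in; nothing more can be done
None
```

The job is handed in with the disc in the tray, all four blanks clamped against the fence (nut about 3.97 rad, set before the lever was flipped), and the lever closed to its stop; pad compression looks like about 5 mm from the top camera image.

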